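# Clear the kitting tray of spent boxes and lay out the next kit

### The arm

A 6-joint arm with a two-finger parallel gripper is mounted at the origin on a cart in front of the work surface, level with it; the furniture and walls round the work are solid. World frame = base frame: x ahead of the robot, y to its left, z up, the work surface at z = 0. Lengths are in m, angles in rad, forces in N, time in s.
With the tool pointing down it reaches from about 0.375 to 0.9 m from the base axis. Payload 3.1 kg.
Tool frame: the origin (TCP) lies at the very end of the fingers, on their centre line; the grasp point (between the pads) lies 19 mm behind it (grip_point_offset is the distance from the TCP to the grasp point, in m); z points along the fingers, y is the line along which they close (so a half turn about z gives the same grasp; the last joint's range is limited). The gripper opens to 87 mm and grips with 3 to 60 N. Pads are 19 mm wide; open, the fingers measure 117 mm over their backs; the gripper's body (75 mm by 190 mm) begins 51 mm behind the grasp point.
Start: joints at [0.955, 0.527, 1.433, -0, 1.181, -0.178], TCP at [0.265, 0.566, 0.223] pointing down, gripper open.
Joint ranges: [-3.08, 3.08], [-0.75, 2.2], [0.22, 2.44], [-1.43, 4.57], [0, 2.65], [-2.85, 2.85]. Speed limits (rad/s): [2.79, 2.79, 3.14, 3.14, 3.14, 3.14].

### API

Orientations are given as a rotation vector (axis times angle).
In Python, from workcell import get_obs, camera, get_calibration, finish_job, grip_point_offset gives the robot as it stands.
- The arm moves only by the shell command python3 -m pendant 'ROWS' [OPENING] [FORCE]. ROWS is JSON, a list of rows, each a list of 2 entries, a list of its own where there are three numbers: the shift along the tool's x, y, z in cm, then the turn about the tool's z in rad. In form: [[[tx, ty, tz], roll], ...]. A call has 1 to 5 rows; each row shifts and turns the commanded pose from where the row before left it, along the tool's axes as they then stand; what a row does not reach is not made up. A row lasts 1/10 s, in which the tool goes at most 50 mm and 8.59 degrees, less where a joint would pass 70% of its speed; a pose out of reach is approached as far as the arm can. A call is refused whole if a number of a shift passes 5 or a number of a turn 0.15, either way. A call with a gripper value outside its range is refused whole. OPENING is the gripper's target within -1 to 1 (fully open at 1, half-way at 0, shut at -1), set as the call begins (- or left out, the last holds). The fingers move at their own pace and stop on an object; FORCE is the grip in N (left out, the last holds). Time passes only in rows, so rows that do not move let the fingers close. It gives the time, the measured TCP pose, the force, the opening and the grip force at its end, in the units of the state.
- get_obs(): the state, without advancing time (a new reading comes with each control period).
- camera(name): name is "scene" or "side" or "wrist"; returns the picture (480x640x3 uint8, red, green, blue); there is no depth.
- get_calibration(name): a dict with "camera_matrix" (3x3 intrinsics, pixels), "dist" ([k1, k2, p1, p2, k3] as OpenCV has them; the pictures are not rectified), "view" (4x4, takes a point from world to camera coordinates). Camera axes: x right, y down, z forward; pixel columns grow to the right and rows downward; lengths in m; the calibration is good to about 2 mm. A picture is of the moment at which its call begins: read the wrist's pose just before it. get_calibration takes no time and is no camera call; for the wrist camera it gives the pose at the moment of the call.
- finish_job(): hands the job in; it is judged then, once.
The state is a dict: "t": time; "joint_pos": joint angles; "qvel": joint speeds; "tau": joint torques, N m; "ee_pos": TCP position; "tool_rot": TCP orientation; "wrist_force": force on the tool from outside, world axes, zero at the start; "torque": the same for the moment, N m; "finger_gap": opening from 0.0 (shut) to 1.0 (fully open); "grip_force": force on a finger pad.
Only numpy, scipy, OpenCV 4.12 (cv2) and the standard library are available. Lean on these libraries where they do the work, as an engineer would, in place of code of your own. Each camera call takes 0.05 s, during which the arm holds its last target. There are 200 camera calls.

### The job

Put the spent capillary boxes (closed oblong pale boxes) that lie about the bench onto the kitting tray with any already there, carry the tray to the grey tote and tip it so that the whole load slides off into the tote (a box that misses goes back on the tray and is tipped in again), then set the empty tray back flat and square on its black mat. Then make up the next kit: take the copper heater insert out of the cluttered parts tray on the left, find the window clamp (a flat mottled grey plate) that belongs with it on the bench, and lay both flat on the kitting tray, neither on top of the other. Leave the black objective and the petri dish where they are.

Things in the scene. Friction and masses are not known exactly. Their poses are not given: they have to be found in the camera images.
- kit_tray: Kitting tray of bare aluminium sheet, loose, 0.22 kg. Origin: centre of the underside of its floor. Floor inside 160 (x) by 180 (y) mm, 3 mm thick; rims 14 mm high above the underside on +x, +y, -y; the -x end is the open mouth, without rim. Outside x -80 to +93, y -93 to +93 mm. z up.
- grip (a point): Grip point on the kitting tray's upright grey grip plate at the +x end, at tray x 88, y 0, z 45 mm. The plate is 10 mm thick (x), 70 mm wide (y) and reaches from the underside to 62 mm above it; above 25 mm both its faces are free of the loaded boxes. Axes as the tray.
- mouth (a point): Middle of the open mouth edge of the kitting tray, on its floor, at tray x -80, y 0, z 3 mm. Axes as the tray.
- mat: Black rubber mat, 190 (x) by 210 (y) by 2 mm, fixed on the bench: the tray's place. Origin: centre of its underside. At the start the tray lies centred on it with the same axes.
- tote: Grey open tote, fixed on the bench, outside 220 (x) by 240 (y) by 70 mm high, walls and floor 4 mm. Origin: centre of its underside, z up.
- objective: Black microscope objective, 47 mm across, 43 mm high, standing loose in the parts tray; bystander. Origin: centre of its underside.
- petri_dish: Clear petri dish with lid, 62 mm across, 14 mm high, loose in the parts tray; bystander. Origin: centre of its underside.
- insert_mid (a point): Centre of the copper heater insert, a block 38 (x) by 68 (y) by 16 mm (collider; 18 mm with its pins), 0.2 kg, lying in the metal parts tray on the left (a fixed tray with a 16 mm rim, floor 2 mm above the bench). z up.
- clamp_mid (a point): Centre of the window clamp, a flat mottled grey plate with a small slot in the middle, 60 (x) by 90 (y) by 8 mm, 0.14 kg, lying on the bench. z up.
- box1_mid (a point): Centre of spent capillary box 1, a closed pale box, grey below and white above with a small dark strip on top, 39 (x) by 71 (y) by 22 mm, 0.04 kg; it starts on the kitting tray, or is absent. z up.
- box2_mid (a point): Centre of spent capillary box 2, a closed pale box, grey below and white above with a small dark strip on top, 39 (x) by 71 (y) by 22 mm, 0.04 kg; it starts on the bench, or is absent. z up.
- box3_mid (a point): Centre of spent capillary box 3, a closed pale box, grey below and white above with a small dark strip on top, 39 (x) by 71 (y) by 22 mm, 0.04 kg; it starts on the bench, or is absent. z up.
- box4_mid (a point): Centre of spent capillary box 4, a closed pale box, grey below and white above with a small dark strip on top, 39 (x) by 71 (y) by 22 mm, 0.04 kg; it starts on the bench, or is absent. z up.
Things that resemble listed ones, but are neither listed nor needed, are in the scene too. What is shaped like the part that bears clamp_mid but green is not meant.

How it is judged:
On the way, in this order (a step that is already met when the one before it is completed fails the run):
1. All the spent boxes are together on the kitting tray (x of box1_mid in the frame of kit_tray between -0.09 and 0.09 m and y of box1_mid in the frame of kit_tray between -0.095 and 0.095 m and z of box1_mid in the frame of kit_tray between 0 and 0.07 m and x of box2_mid in the frame of kit_tray between -0.09 and 0.09 m and y of box2_mid in the frame of kit_tray between -0.095 and 0.095 m and z of box2_mid in the frame of kit_tray between 0 and 0.07 m and x of box3_mid in the frame of kit_tray between -0.09 and 0.09 m and y of box3_mid in the frame of kit_tray between -0.095 and 0.095 m and z of box3_mid in the frame of kit_tray between 0 and 0.07 m and x of box4_mid in the frame of kit_tray between -0.09 and 0.09 m and y of box4_mid in the frame of kit_tray between -0.095 and 0.095 m and z of box4_mid in the frame of kit_tray between 0 and 0.07 m and angle between kit_tray's own z axis and vertical below 0.2 rad), for 0.2 s.
2. The tray is held tipped (more than 25 degrees) with its mouth over the tote and all the spent boxes have slid into the tote (x of box1_mid in the frame of tote between -0.106 and 0.106 m and y of box1_mid in the frame of tote between -0.116 and 0.116 m and z of box1_mid in the frame of tote between 0 and 0.07 m and x of box2_mid in the frame of tote between -0.106 and 0.106 m and y of box2_mid in the frame of tote between -0.116 and 0.116 m and z of box2_mid in the frame of tote between 0 and 0.07 m and x of box3_mid in the frame of tote between -0.106 and 0.106 m and y of box3_mid in the frame of tote between -0.116 and 0.116 m and z of box3_mid in the frame of tote between 0 and 0.07 m and x of box4_mid in the frame of tote between -0.106 and 0.106 m and y of box4_mid in the frame of tote between -0.116 and 0.116 m and z of box4_mid in the frame of tote between 0 and 0.07 m and x of mouth in the frame of tote between -0.13 and 0.13 m and y of mouth in the frame of tote between -0.15 and 0.15 m and z of mouth in the frame of tote between 0 and 0.25 m and angle between kit_tray's own z axis and vertical above 0.44 rad), for 0.1 s.
3. The empty tray lies flat and square on its mat again (horizontal distance between kit_tray and mat below 0.03 m and angle between the x axis of kit_tray and the x axis of mat, either way round below 0.26 rad and angle between kit_tray's own z axis and vertical below 0.06 rad and height (world z) of kit_tray below 0.008 m), for 0.3 s.
At the end, for the whole second after the job is handed in: All spent boxes are inside the tote; the tray lies flat on its mat, centred within 30 mm and square within 15 degrees; the insert and the clamp both lie flat directly on the tray's floor, inside its rims, at rest (all of step 3 and x of box1_mid in the frame of tote between -0.106 and 0.106 m and y of box1_mid in the frame of tote between -0.116 and 0.116 m and z of box1_mid in the frame of tote between 0 and 0.07 m and x of box2_mid in the frame of tote between -0.106 and 0.106 m and y of box2_mid in the frame of tote between -0.116 and 0.116 m and z of box2_mid in the frame of tote between 0 and 0.07 m and x of box3_mid in the frame of tote between -0.106 and 0.106 m and y of box3_mid in the frame of tote between -0.116 and 0.116 m and z of box3_mid in the frame of tote between 0 and 0.07 m and x of box4_mid in the frame of tote between -0.106 and 0.106 m and y of box4_mid in the frame of tote between -0.116 and 0.116 m and z of box4_mid in the frame of tote between 0 and 0.07 m and x of insert_mid in the frame of kit_tray between -0.08 and 0.08 m and y of insert_mid in the frame of kit_tray between -0.09 and 0.09 m and z of insert_mid in the frame of kit_tray between 0 and 0.016 m and angle between each of insert_mid, clamp_mid's own z axis and vertical below 0.1 rad and linear speed of each of insert, clamp, kit_tray below 0.02 m/s and x of clamp_mid in the frame of kit_tray between -0.08 and 0.08 m and y of clamp_mid in the frame of kit_tray between -0.09 and 0.09 m and z of clamp_mid in the frame of kit_tray between 0 and 0.015 m); the robot touches nothing.
It fails at once if The objective or the petri dish is pushed more than 40 mm away or tipped over (distance of any of objective, petri_dish from where it was at the start of the episode above 0.04 m or angle between any of objective, petri_dish's own z axis and vertical above 0.6 rad).
Of box1, box2, box3, box4 only 3 to 4 are there at a start; the rules pass over those that are not, and their reading is None.
At some moment in a run one of box2, box3, box4, clamp may be knocked a few centimetres aside while the robot is not near it.
It also fails if it takes over 200 s, if anything falls off the work surface, if the arm or the gripper's body presses on something with over 40 N, if the wrist force passes 120 N, or if a joint passes its speed limit or range.

## Working session

There is one attempt and no reset: what is moved stays moved. The work goes in short steps, Python scripts to look and compute and a shell command to move; the robot and the scene stay as the last step left them, time stands still between calls to the robot, and variables do not carry over. Pictures are saved under pics/ and viewed, at most 14 in all, crops included, and the job is handed in when it is done.

```bash
ls; mkdir -p pics
cat > h.py <<'E'
import numpy as np, cv2
from workcell import get_obs, camera, get_calibration
from scipy.spatial.transform import Rotation as R
def snap(name, fn):
    o=get_obs(); c=get_calibration(name); im=camera(name)
    cv2.imwrite(f'pics/{fn}.png', im[:,:,::-1]); np.savez(f'pics/{fn}.npz',K=np.array(c['camera_matrix']),d=np.array(c['dist']),V=np.array(c['view']))
    return im
def px2w(fn, pts, z):
    "pixels -> world points at height z"
    f=np.load(f'pics/{fn}.npz'); u=cv2.undistortPoints(np.array(pts,float).reshape(-1,1,2),f['K'],f['d']).reshape(-1,2)
    Rm,t=f['V'][:3,:3],f['V'][:3,3]; c=-Rm.T@t; r=np.c_[u,np.ones(len(u))]@Rm
    return c+r*((z-c[2])/r[:,2])[:,None]
def w2px(fn, P):
    f=np.load(f'pics/{fn}.npz'); return cv2.projectPoints(np.array(P,float).reshape(-1,1,3),cv2.Rodrigues(f['V'][:3,:3])[0],f['V'][:3,3],f['K'],f['d'])[0].reshape(-1,2)
def st():
    o=get_obs(); p=np.array(o['ee_pos']); Rm=R.from_rotvec(o['tool_rot']).as_matrix()
    print('t%.1f'%o['t'],'p',p.round(4),'x',Rm[:,0].round(3),'y',Rm[:,1].round(3),'z',Rm[:,2].round(3),'gap',round(o['finger_gap'],3),'gf',round(o['grip_force'],1),'F',np.round(o['wrist_force'],1)); return p,Rm
def to(x,y,z,yaw=None):
    "print shift (cm, tool axes) and roll to bring TCP to xyz, tool y axis along yaw (mod pi). roll first or shift in present axes"
    p,Rm=st(); print('shift cm',(Rm.T@(np.array([x,y,z])-p)*100).round(2))
    if yaw is not None:
        a=np.arctan2(Rm[1,1],Rm[0,1]); d=(yaw-a+np.pi/2)%np.pi-np.pi/2; print('roll',round(-d,3),'alt',round(-d+np.pi*np.sign(d),3),'j6',round(get_obs()['joint_pos'][5],3))
E
python3 -c "
from h import *
snap('scene','s0');snap('side','d0');st()"
```

```text
pics
t0.1 p [0.2646 0.5655 0.2217] x [-0.906  0.424  0.   ] y [ 0.424  0.906 -0.002] z [-0.001 -0.002 -1.   ] gap 1.002 gf 0.0 F [-0.6 -0.5 -0.7]
```

View pics/s0.png

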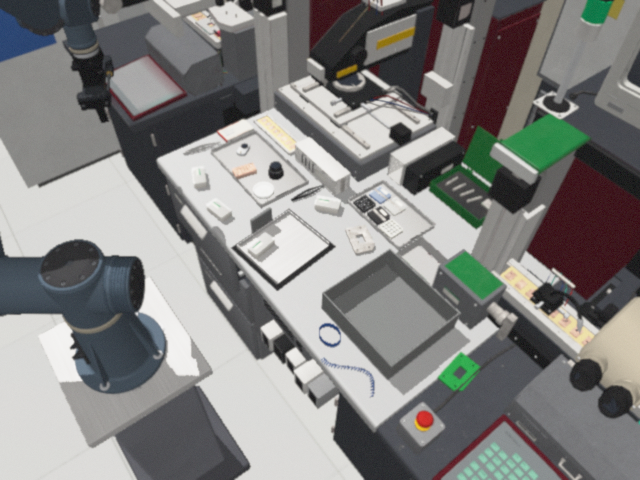

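View pics/d0.png

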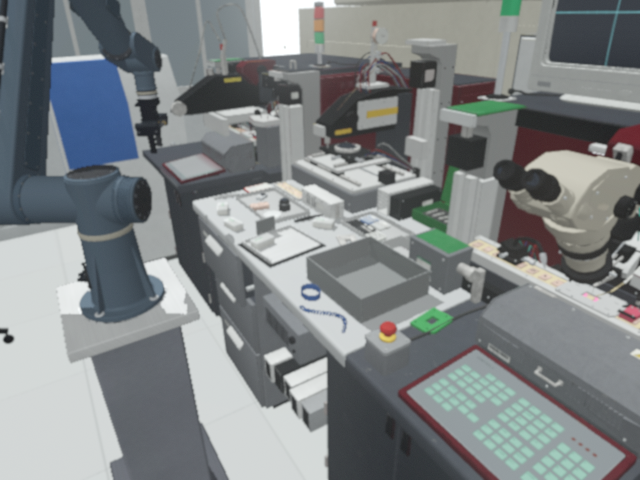

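```bash
python3 -c "
from h import *
im=cv2.imread('pics/s0.png')[110:290,155:445]
cv2.imwrite('pics/s0c.png',cv2.resize(im,(0,0),fx=2.75,fy=2.75,interpolation=cv2.INTER_CUBIC))
print(px2w('s0',[(234,247),(277,283),(333,244),(290,210),(160,158),(376,425)],0.0).round(3))
print('tote',px2w('s0',[(323,293),(393,254),(458,309),(390,370)],0.07).round(3))"
```

```text
[[ 0.375  0.111  0.   ]
 [ 0.402 -0.054  0.   ]
 [ 0.596 -0.038  0.   ]
 [ 0.574  0.132  0.   ]
 [ 0.372  0.554  0.   ]
 [ 0.364 -0.481  0.   ]]
tote [[ 0.448 -0.183  0.07 ]
 [ 0.66  -0.195  0.07 ]
 [ 0.674 -0.405  0.07 ]
 [ 0.444 -0.423  0.07 ]]
```

View pics/s0c.png

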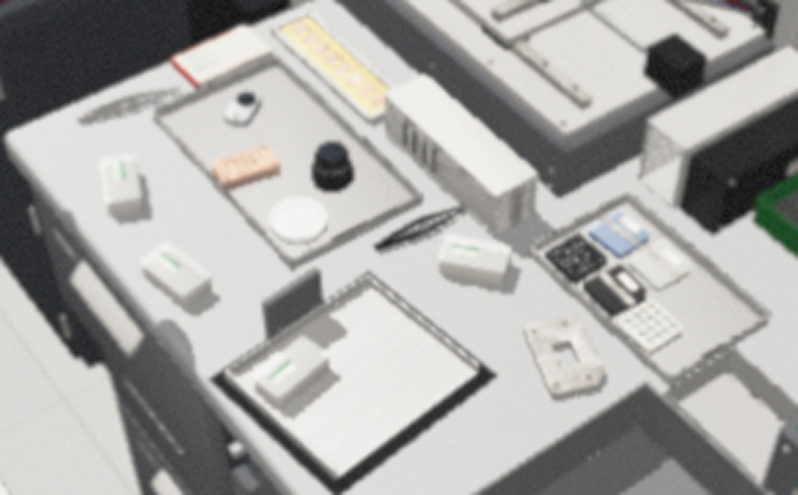

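```bash
python3 -c "
from h import *
f=lambda l:np.array(l)/2.75+np.array([155,110])
print('boxes top centre',px2w('s0',f([(122,172),(178,263),(478,250),(292,362)]),.022).round(3).tolist())
print('clamp',px2w('s0',f([(568,350)]),.008).round(3).tolist())
print('insert',px2w('s0',f([(247,165)]),.02).round(3).tolist(),'obj base',px2w('s0',f([(333,180)]),.002).round(3),'petri',px2w('s0',f([(298,220)]),.016).round(3))
print('mat',px2w('s0',f([(212,378),(337,490),(495,376),(369,272)]),.002).round(3).tolist())
print('plate top',px2w('s0',f([(264,303),(318,270)]),.064).round(3).tolist())
c=get_calibration('wrist');V=np.array(c['view']);p,Rm=st();print('cam in tool',Rm.T@(-V[:3,:3].T@V[:3,3]-p),'\n',(V[:3,:3]@Rm).round(3),np.array(c['camera_matrix']).round(0).tolist())
to(.45,.38,.4)
"
```

```text
boxes top centre [[0.432, 0.399, 0.022], [0.413, 0.246, 0.022], [0.672, 0.079, 0.022], [0.435, 0.068, 0.022]]
clamp [[0.669, -0.07, 0.008]]
insert [[0.548, 0.33, 0.02]] obj base [[0.621 0.272 0.002]] petri [[0.549 0.23  0.016]]
mat [[0.369, 0.111, 0.002], [0.394, -0.069, 0.002], [0.594, -0.05, 0.002], [0.574, 0.136, 0.002]]
plate top [[0.437, 0.114, 0.064], [0.503, 0.12, 0.064]]
t0.1 p [0.2646 0.5655 0.2217] x [-0.906  0.424  0.   ] y [ 0.424  0.906 -0.002] z [-0.001 -0.002 -1.   ] gap 1.002 gf 0.0 F [-0.6 -0.5 -0.7]
cam in tool [ 0.07252875 -0.0010281  -0.16213926] 
 [[-0.001  1.    -0.001]
 [-0.963 -0.001 -0.268]
 [-0.268  0.001  0.963]] [[383.0, 0.0, 327.0], [0.0, 383.0, 240.0], [0.0, 0.0, 1.0]]
t0.1 p [0.2646 0.5655 0.2217] x [-0.906  0.424  0.   ] y [ 0.424  0.906 -0.002] z [-0.001 -0.002 -1.   ] gap 1.002 gf 0.0 F [-0.6 -0.5 -0.7]
shift cm [-24.66  -8.98 -17.82]
```

```bash
python3 -m pendant '[[[-3.8,-2.6,-1],0],[[-3.8,-2.6,-1],0],[[-3.8,-2.6,-1],0],[[-3.8,-2.6,-1],0],[[-3.8,-2.6,-1],0]]' 1 20; python3 -m pendant '[[[-3.8,-2.6,-1],0],[[-3.8,-2.6,-1],0],[[-3.8,-2.6,-1],0],[[0,0,0],-0.15],[[0,0,0],-0.15]]';python3 -m pendant '[[[0,0,0],-0.14],[[0,0,0],0],[[0,0,0],0]]'
python3 -c "
from h import *
st();snap('wrist','w1')"
```

```text
t: 0.6
ee_pos: [0.3822, 0.366, 0.2725]
tool_rot: [-0.681, -3.066, 0.001]
wrist_force: [0.3, 0.1, -0.6]
finger_gap: 1.0
grip_force: 0.0
t: 1.1
ee_pos: [0.453, 0.2471, 0.3026]
tool_rot: [-0.213, -3.134, -0.0]
wrist_force: [-0.3, 0.2, -0.2]
finger_gap: 1.0
grip_force: 0.0
t: 1.4
ee_pos: [0.4518, 0.2487, 0.3023]
tool_rot: [-0.001, -3.141, 0.0]
wrist_force: [0.1, -0.6, 0.9]
finger_gap: 0.996
grip_force: 0.0
t1.4 p [0.4518 0.2487 0.3023] x [-1.     0.001  0.001] y [ 0.001  1.    -0.   ] z [-0.001 -0.    -1.   ] gap 0.996 gf 0.0 F [ 0.1 -0.6  0.9]
```

View pics/w1.png

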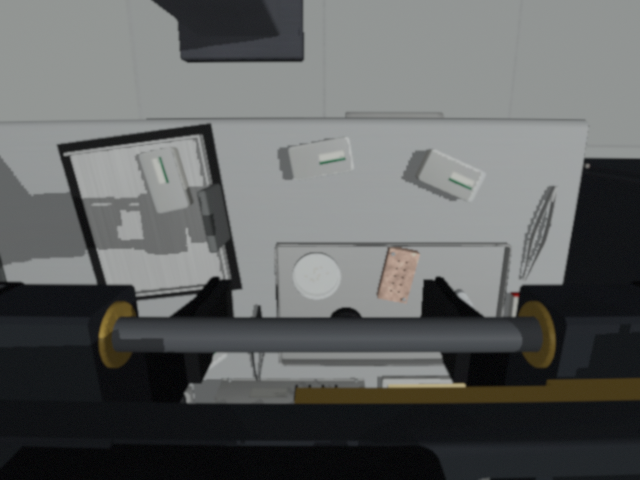

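```bash
python3 -c "
from h import *
def box(n,c,z):
    P=px2w('w1',c,z)[:,:2]; m=P.mean(0); e=[np.linalg.norm(P[i]-P[(i+1)%4])*1000 for i in range(4)]
    l=(P[1]-P[0]+P[2]-P[3]); print(n,m.round(3),'edges',np.round(e),'yaw long(0-1)',round(np.degrees(np.arctan2(l[1],l[0])),1))
box('A',[(289,148),(349,138),(353,170),(294,179)],.022)
box('B',[(429,150),(484,175),(472,202),(420,178)],.022)
box('1',[(140,150),(156,213),(191,205),(175,147)],.027)
box('ins',[(391,246),(378,295),(408,303),(419,253)],.02)
box('mat',[(60,146),(211,124),(241,288),(104,318)],.002)
box('petri',[(293,276),(317,253),(341,276),(317,299)],.016)
print(px2w('w1',[(346,310)],.045))
print(px2w('w1',[(72,152),(200,137),(228,279)],.014),'plate',px2w('w1',[(205,186),(217,249)],.066).round(3))
"
```

```text
A [0.407 0.241] edges [68. 36. 68. 35.] yaw long(0-1) 98.8
B [0.427 0.391] edges [71. 33. 69. 33.] yaw long(0-1) 66.5
1 [0.429 0.063] edges [73. 43. 67. 40.] yaw long(0-1) 8.9
ins [0.548 0.337] edges [66. 40. 67. 36.] yaw long(0-1) -10.1
mat [0.487 0.031] edges [185. 206. 193. 226.] yaw long(0-1) 100.2
petri [0.551 0.235] edges [43. 42. 43. 43.] yaw long(0-1) 135.3
[[0.58332519 0.27060477 0.045     ]]
[[ 0.3976684  -0.04921464  0.014     ]
 [ 0.38223178  0.1029678   0.014     ]
 [ 0.55553122  0.12307634  0.014     ]] plate [[0.431 0.121 0.066]
 [0.5   0.128 0.066]]
```

```bash
python3 -c "
from h import *
to(.427,.391,.06,np.radians(156.5)); print(np.round(get_obs()['joint_pos'],2))"
```

```text
t1.4 p [0.4518 0.2488 0.3023] x [-1.     0.     0.001] y [ 0.  1. -0.] z [-0.001 -0.    -1.   ] gap 1.003 gf 0.0 F [-0.   0.4 -0.1]
shift cm [ 2.47 14.22 24.23]
roll -1.161 alt 1.981 j6 -1.284
[ 0.29  0.29  1.6   0.    1.26 -1.28]
```

```bash
python3 -m pendant '[[[0.4,2.4,4],0],[[0.4,2.4,4],0],[[0.4,2.4,4],0],[[0.4,2.4,4],0],[[0.4,2.4,4],0]]' >/dev/null; python3 -m pendant '[[[0.4,2.2,4],0],[[0,0,0],-0.145],[[0,0,0],-0.145],[[0,0,0],-0.145],[[0,0,0],-0.145]]'>/dev/null;python3 -m pendant '[[[0,0,0],-0.145],[[0,0,0],-0.145],[[0,0,0],-0.145],[[0,0,0],-0.145],[[0,0,0],0]]'
python3 -c "
from h import *
snap('wrist','w2');to(.427,.391,.005,np.radians(156.5))"
```

```text
t: 2.95
ee_pos: [0.4277, 0.391, 0.0624]
tool_rot: [-1.723, 2.627, -0.0]
wrist_force: [0.6, -0.2, -0.4]
finger_gap: 1.0
grip_force: 0.0
t3.0 p [0.4277 0.391  0.0624] x [-0.401 -0.916 -0.   ] y [-0.916  0.401  0.   ] z [-0.  0. -1.] gap 0.998 gf 0.0 F [-0.8 -1.9 -0.7]
shift cm [0.03 0.06 5.74]
roll -0.002 alt 3.139 j6 -2.181
```

View pics/w2.png

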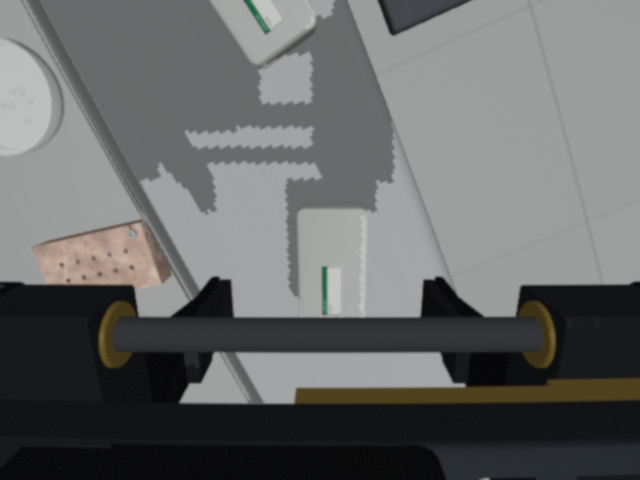

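```bash
python3 -m pendant '[[[0,0,3],0],[[0,0,2.7],0],[[0,0,0],0]]'; python3 -m pendant '[[[0,0,0],0],[[0,0,0],0],[[0,0,0],0],[[0,0,0],0]]' -0.6 15;  python3 -m pendant '[[[0,0,-4.9],0],[[0,0,-4.9],0],[[0,0,-4.9],0],[[0,0,-4.9],0],[[0,0,-4.9],0]]'; python3 -c "
from h import *
to(.53,.05,.28,np.radians(97))"
```

```text
t: 3.3
ee_pos: [0.4254, 0.3894, 0.0026]
tool_rot: [1.716, -2.623, -0.0]
wrist_force: [-0.9, -0.6, -0.4]
finger_gap: 1.003
grip_force: 0.0
t: 3.7
ee_pos: [0.4284, 0.3912, 0.0067]
tool_rot: [-1.723, 2.624, -0.0]
wrist_force: [0.2, 0.0, -0.2]
finger_gap: 0.723
grip_force: 0.0
t: 4.2
ee_pos: [0.4273, 0.3905, 0.2533]
tool_rot: [-1.724, 2.625, 0.0]
wrist_force: [0.8, 1.3, 0.0]
finger_gap: 0.265
grip_force: 0.0
t4.2 p [0.4273 0.3905 0.2533] x [-0.398 -0.918 -0.001] y [-0.918  0.398 -0.001] z [ 0.001  0.001 -1.   ] gap 0.265 gf 0.0 F [0.8 1.3 0. ]
shift cm [ 27.16 -22.96  -2.68]
roll 1.04 alt -2.102 j6 -2.185
```

```bash
python3 -m pendant '[[[0,0,4.7],0],[[0,0,4.7],0],[[0,0,4.7],0],[[0,0,4.7],0],[[0,0,0],0]]' 1; python3 -m pendant '[[[0,0,0],0],[[0,0,0],0],[[0,0,0],0],[[0,0,0],0]]'; python3 -m pendant '[[[0,0,3],0],[[0,0,3],0],[[0,0,0],0]]'; python3 -m pendant '[[[0,0,0],0],[[0,0,0],0],[[0,0,0],0],[[0,0,0],0],[[0,0,0],0]]' -0.6 15; python3 -m pendant '[[[0,0,0],0],[[0,0,0],0],[[0,0,0],0],[[0,0,0],0],[[0,0,0],0]]'
```

```text
t: 4.7
ee_pos: [0.423, 0.3876, 0.0563]
tool_rot: [1.715, -2.614, -0.001]
wrist_force: [-0.6, -0.6, -0.8]
finger_gap: 0.641
grip_force: 0.0
t: 5.1
ee_pos: [0.4291, 0.3916, 0.0653]
tool_rot: [-1.722, 2.622, -0.0]
wrist_force: [0.2, -0.4, -0.4]
finger_gap: 0.97
grip_force: 0.0
t: 5.4
ee_pos: [0.4281, 0.3908, 0.0019]
tool_rot: [-1.724, 2.626, 0.0]
wrist_force: [-0.1, 0.2, 0.6]
finger_gap: 0.999
grip_force: 0.0
t: 5.9
ee_pos: [0.4279, 0.3909, 0.0031]
tool_rot: [-1.724, 2.625, -0.0]
wrist_force: [0.0, 0.3, -0.7]
finger_gap: 0.633
grip_force: 0.0
t: 6.4
ee_pos: [0.4276, 0.3907, 0.0026]
tool_rot: [1.724, -2.626, -0.0]
wrist_force: [-1.2, 0.5, 1.7]
finger_gap: 0.446
grip_force: 15.0
```

```bash
python3 -m pendant '[[[0,0,-4.9],0],[[0,0,-4.9],0],[[0,0,-4.9],0],[[0,0,-4.9],0],[[0,0,-4.9],0]]'; python3 -m pendant '[[[3.4,-2.9,-0.3],0],[[3.4,-2.9,-0.3],0],[[3.4,-2.9,-0.3],0],[[3.4,-2.9,-0.3],0],[[3.4,-2.9,-0.3],0]]' >/dev/null;  python3 -m pendant '[[[3.4,-2.9,-0.3],0],[[3.4,-2.9,-0.3],0],[[3.4,-2.9,-0.3],0],[[0,0,0],0.148],[[0,0,0],0.148]]'>/dev/null;python3 -m pendant '[[[0,0,0],0.148],[[0,0,0],0.148],[[0,0,0],0.148],[[0,0,0],0.148],[[0,0,0],0.148]]'>/dev/null;python3 -m pendant '[[[0,0,0],0],[[0,0,0],0]]'; python3 -c "
from h import *
st();snap('wrist','w3')"
```

```text
t: 6.9
ee_pos: [0.4274, 0.3904, 0.2493]
tool_rot: [1.724, -2.626, 0.0]
wrist_force: [0.2, 0.2, -0.6]
finger_gap: 0.446
grip_force: 15.0
t: 8.6
ee_pos: [0.5324, 0.0489, 0.2713]
tool_rot: [0.203, -3.135, 0.0]
wrist_force: [-0.2, 0.9, -0.6]
finger_gap: 0.447
grip_force: 15.0
t8.6 p [0.5324 0.0489 0.2713] x [-0.992 -0.129  0.   ] y [-0.129  0.992 -0.   ] z [-0. -0. -1.] gap 0.447 gf 15.0 F [-0.2  0.9 -0.6]
```

View pics/w3.png

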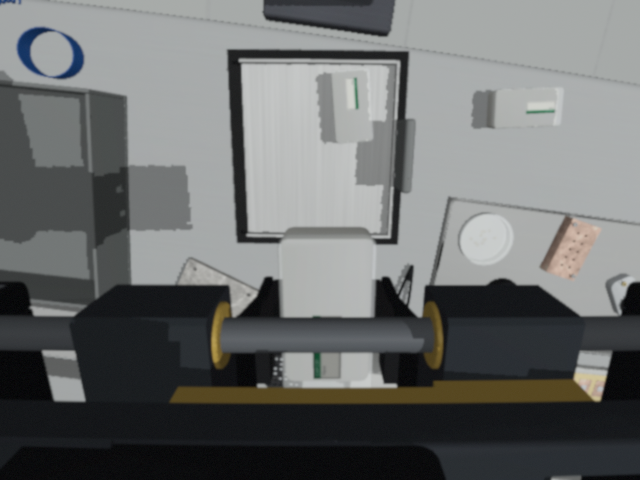

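```bash
cat >> h.py <<'E'
def box(fn,n,c,z):
    P=px2w(fn,c,z)[:,:2]; m=P.mean(0); e=[np.linalg.norm(P[i]-P[(i+1)%4])*1000 for i in range(4)]
    l=(P[1]-P[0]+P[2]-P[3]); a=np.arctan2(l[1],l[0]); print(n,m.round(4),'edges',np.round(e),'yaw(0-1)',round(np.degrees(a),1)); return m,a
E
python3 -c "
from h import *
m,a=box('w3','mat',[(229,52),(408,52),(397,243),(238,243)],.002)
b,_=box('w3','b1',[(334,72),(336,143),(372,140),(366,72)],.027)
ux=np.array([np.cos(a),np.sin(a)]);uy=np.array([-ux[1],ux[0]])
print('b1 in tray',(b-m)@ux,(b-m)@uy)
print('plate',px2w('w3',[(412,120),(405,192)],.064),'pred',[(m+.088*ux+s*uy).round(4) for s in(.035,-.035)])
print('tote corner',px2w('w3',[(127,96),(130,308)],.07))
for s in[(-.035,-.045),(-.035,.045),(.038,-.045)]: print(s,(m+s[0]*ux+s[1]*uy).round(4))
s=m-.035*ux-.045*uy; to(s[0],s[1],.10,a)"
```

```text
mat [0.4822 0.0316] edges [186. 206. 187. 206.] yaw(0-1) 97.3
b1 [0.4317 0.0606] edges [68. 37. 66. 32.] yaw(0-1) 11.7
b1 in tray 0.03523082429090677 0.046415044478538246
plate [[0.43795166 0.1152049  0.064     ]
 [0.50481812 0.12080955 0.064     ]] pred [array([0.4363, 0.1144]), array([0.5057, 0.1233])]
tote corner [[ 0.44997063 -0.14481253  0.07      ]
 [ 0.66059471 -0.1434969   0.07      ]]
(-0.035, -0.045) [0.5313 0.0026]
(-0.035, 0.045) [ 0.4421 -0.0089]
(0.038, -0.045) [0.522 0.075]
t8.7 p [0.5325 0.0489 0.2714] x [-0.992 -0.128  0.   ] y [-0.128  0.992 -0.   ] z [-0. -0. -1.] gap 0.451 gf 15.0 F [-0.6 -0.  -0.4]
shift cm [ 0.7  -4.58 17.14]
roll 0.001 alt -3.141 j6 -1.817
```

```bash
python3 -m pendant '[[[0.7,-4.6,0],0],[[0,0,4.9],0],[[0,0,4.9],0],[[0,0,4.9],0],[[0,0,4.9],0]]' >/dev/null;  python3 -m pendant '[[[0,0,4.9],0],[[0,0,1.7],0],[[0,0,0],0],[[0,0,0],0],[[0,0,0],0]]';python3 -m pendant '[[[0,0,0],0],[[0,0,0],0],[[0,0,0],0],[[0,0,0],0]]' 0.25;python3 -m pendant '[[[0,0,-4.5],0],[[0,0,-4.5],0],[[0,0,-4.5],0],[[0,0,0],0],[[0,0,0],0]]'; python3 -c "
from h import *
print('tote',px2w('w3',[(127,96),(130,308)],0),px2w('w3',[(85,92),(91,303)],.07))
to(.407,.241,.06,np.radians(8.8))"
```

```text
t: 9.65
ee_pos: [0.532, 0.0023, 0.0097]
tool_rot: [-0.2, 3.134, -0.0]
wrist_force: [-0.5, -1.1, -0.7]
finger_gap: 0.446
grip_force: 15.0
t: 10.05
ee_pos: [0.5316, 0.0024, 0.0098]
tool_rot: [-0.198, 3.135, -0.0]
wrist_force: [0.3, 0.7, 0.1]
finger_gap: 0.614
grip_force: 0.0
t: 10.55
ee_pos: [0.532, 0.0023, 0.1458]
tool_rot: [-0.198, 3.133, -0.001]
wrist_force: [0.5, -0.1, -0.3]
finger_gap: 0.623
grip_force: 0.0
tote [[ 0.44803468 -0.18004144  0.        ]
 [ 0.69921742 -0.17847247  0.        ]] [[ 0.45094666 -0.18326242  0.07      ]
 [ 0.6604265  -0.18471298  0.07      ]]
t10.6 p [0.532  0.0023 0.1458] x [-0.992 -0.126 -0.003] y [-0.126  0.992 -0.001] z [ 0.003 -0.001 -1.   ] gap 0.623 gf 0.0 F [ 0.5 -0.1 -0.3]
shift cm [ 9.41 25.26  8.53]
roll 1.544 alt -1.598 j6 -1.903
```

```bash
python3 -m pendant '[[[1.57,4.21,0],0],[[1.57,4.21,0],0],[[1.57,4.21,0],0],[[1.57,4.21,0],0],[[1.57,4.21,0],0]]' 1 >/dev/null;python3 -m pendant '[[[1.57,4.21,0],0],[[0,0,0],0.15],[[0,0,0],0.15],[[0,0,0],0.15],[[0,0,0],0.15]]' >/dev/null;python3 -m pendant '[[[0,0,0],0.15],[[0,0,0],0.15],[[0,0,0],0.15],[[0,0,0],0.15],[[0,0,0],0.15]]' >/dev/null;python3 -m pendant '[[[0,0,0],0.15],[[0,0,0],0.04],[[0,0,0],0],[[0,0,0],0]]'; python3 -c "
from h import *
m,a=box('w3','A',[(494,88),(563,88),(560,127),(496,129)],.022)
snap('wrist','w4');to(m[0],m[1],.004,a-np.pi/2)
print(w2px('w4',[(m[0]+.0355*np.cos(a)*s+.0195*np.sin(a)*q,m[1]+.0355*np.sin(a)*s-.0195*np.cos(a)*q,.022) for s,q in((1,1),(1,-1),(-1,-1),(-1,1))]).round())
"
```

```text
t: 12.45
ee_pos: [0.4052, 0.2408, 0.1434]
tool_rot: [-2.038, -2.389, 0.004]
wrist_force: [-1.2, 0.4, -0.4]
finger_gap: 0.999
grip_force: 0.0
A [0.4076 0.2414] edges [72. 39. 68. 41.] yaw(0-1) 98.9
t12.5 p [0.4055 0.2409 0.1436] x [-0.157  0.988 -0.   ] y [ 0.988  0.157 -0.002] z [-0.002 -0.001 -1.   ] gap 1.005 gf 0.0 F [ 0.  -0.1 -0.5]
shift cm [ 0.02  0.25 13.96]
roll 0.003 alt -3.138 j6 0.141
[[357. 184.]
 [304. 184.]
 [305. 274.]
 [355. 274.]]
```

View pics/w4.png

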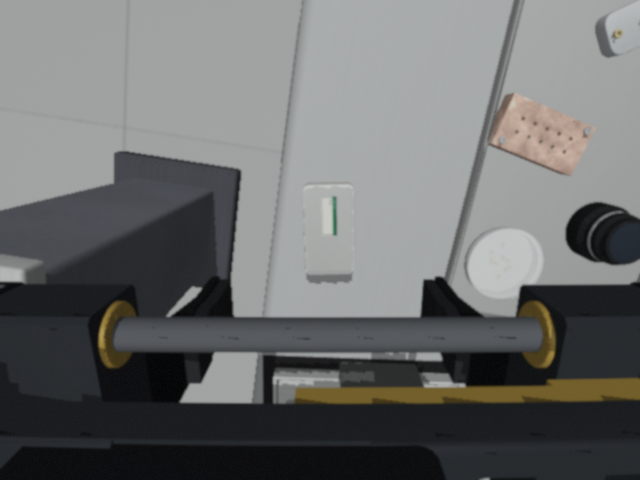

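```bash
python3 -m pendant '[[[0,0.2,4.6],0],[[0,0,4.6],0],[[0,0,4.7],0],[[0,0,0],0]]'; python3 -m pendant '[[[0,0,0],0],[[0,0,0],0],[[0,0,0],0],[[0,0,0],0],[[0,0,0],0]]' -0.6 15 >/dev/null; python3 -m pendant '[[[0,0,0],0],[[0,0,0],0],[[0,0,0],0],[[0,0,0],0]]';python3 -m pendant '[[[0,0,-4.9],0],[[0,0,-4.9],0],[[0,0,-4.9],0],[[0,0,0],0]]'; python3 -c "
from h import *
to(.4421,-.0089,.01,np.radians(97.3))"
```

```text
t: 12.9
ee_pos: [0.4094, 0.2416, 0.0025]
tool_rot: [-2.04, -2.389, 0.001]
wrist_force: [0.4, 0.0, -1.0]
finger_gap: 1.001
grip_force: 0.0
t: 13.8
ee_pos: [0.4081, 0.2415, 0.0057]
tool_rot: [2.04, 2.389, 0.0]
wrist_force: [-0.6, 0.3, 3.0]
finger_gap: 0.449
grip_force: 15.0
t: 14.2
ee_pos: [0.4122, 0.2429, 0.1579]
tool_rot: [2.035, 2.384, 0.018]
wrist_force: [1.2, 0.0, -0.4]
finger_gap: 0.448
grip_force: 15.0
t14.2 p [0.4122 0.2429 0.1579] x [-0.157  0.988  0.002] y [0.988 0.157 0.013] z [ 0.013  0.004 -1.   ] gap 0.448 gf 15.0 F [ 1.2  0.  -0.4]
shift cm [-25.37  -1.19  14.73]
roll -1.541 alt 1.601 j6 0.141
```

```bash
python3 -m pendant '[[[-4.23,-0.2,0],0],[[-4.23,-0.2,0],0],[[-4.23,-0.2,0],0],[[-4.23,-0.2,0],0],[[-4.23,-0.2,0],0]]' >/dev/null;python3 -m pendant '[[[-4.23,-0.2,0],0],[[0,0,0],-0.15],[[0,0,0],-0.15],[[0,0,0],-0.15],[[0,0,0],-0.15]]' >/dev/null;python3 -m pendant '[[[0,0,0],-0.15],[[0,0,0],-0.15],[[0,0,0],-0.15],[[0,0,0],-0.15],[[0,0,0],-0.15]]' >/dev/null;python3 -m pendant '[[[0,0,0],-0.15],[[0,0,0],-0.04],[[0,0,0],0],[[0,0,0],0]]'; python3 -c "
from h import *
to(.4421,-.0089,.0115,np.radians(97.3))"
```

```text
t: 16.1
ee_pos: [0.4355, -0.0109, 0.152]
tool_rot: [0.196, -3.134, -0.001]
wrist_force: [-0.7, 0.1, -0.1]
finger_gap: 0.445
grip_force: 15.0
t16.1 p [ 0.4355 -0.0109  0.152 ] x [-0.992 -0.125  0.001] y [-0.125  0.992  0.   ] z [-0.001  0.    -1.   ] gap 0.445 gf 15.0 F [-0.7  0.1 -0.1]
shift cm [-0.69  0.11 14.05]
roll -0.002 alt 3.139 j6 -1.979
```

Then box 3: open up, raise and look at the far side.

```bash
python3 -m pendant '[[[-0.7,0.1,4.6],0],[[0,0,4.7],0],[[0,0,4.7],0],[[0,0,0],0],[[0,0,0],0]]';python3 -m pendant '[[[0,0,0],0],[[0,0,0],0],[[0,0,0],0],[[0,0,0],0]]' 0.25;python3 -m pendant '[[[0,0,-4.5],0],[[0,0,-4.5],0],[[0,0,-4.5],0],[[0,0,-4],0],[[-4.9,0,-0.5],0]]' >/dev/null; python3 -m pendant '[[[-4.9,0,-0.5],0],[[-4.9,0,-0.5],0],[[-4.9,0,-0.5],0],[[-4.9,0,-0.5],0],[[0,0,0],0]]' 1; python3 -c "
from h import *
st();snap('wrist','w5')"
```

```text
t: 16.6
ee_pos: [0.442, -0.009, 0.0107]
tool_rot: [0.196, -3.132, -0.002]
wrist_force: [-0.5, 0.0, -0.1]
finger_gap: 0.45
grip_force: 15.0
t: 17.0
ee_pos: [0.4432, -0.0093, 0.0133]
tool_rot: [-0.198, 3.134, -0.001]
wrist_force: [-0.6, -1.1, 0.4]
finger_gap: 0.612
grip_force: 0.0
t: 18.0
ee_pos: [0.6924, 0.0219, 0.2134]
tool_rot: [-0.199, 3.126, -0.002]
wrist_force: [-0.9, -0.4, 0.7]
finger_gap: 0.966
grip_force: 0.0
t18.0 p [0.6924 0.0219 0.2134] x [-0.992 -0.127 -0.009] y [-0.127  0.992 -0.002] z [ 0.009 -0.001 -1.   ] gap 0.966 gf 0.0 F [-0.9 -0.4  0.7]
```

View pics/w5.png

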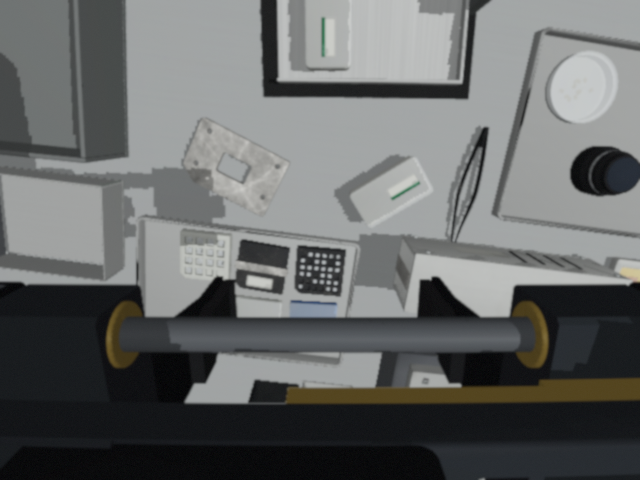

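```bash
python3 -c "
from h import *
m,a=box('w5','C',[(351,191),(418,157),(432,187),(368,226)],.022)
box('w5','clamp',[(204,118),(290,163),(264,215),(182,165)],.008)
print('slotbox',px2w('w5',[(328,35)],.027))
print('tweezers',px2w('w5',[(485,130),(454,240)],.005).round(3),'block',px2w('w5',[(400,240),(410,318)],.03).round(3), 'ptray',px2w('w5',[(140,216),(358,240)],.016).round(3))
to(m[0],m[1],.004,a-np.pi/2)
"
```

```text
C [0.6651 0.0779] edges [68. 31. 69. 37.] yaw(0-1) 127.2
clamp [ 0.6625 -0.0707] edges [88. 57. 90. 49.] yaw(0-1) 67.0
slotbox [[0.54349307 0.00257989 0.027     ]]
tweezers [[0.6   0.158 0.005]
 [0.709 0.152 0.005]] block [[0.709 0.092 0.03 ]
 [0.788 0.116 0.03 ]] ptray [[ 0.721 -0.158  0.016]
 [ 0.718  0.054  0.016]]
t18.1 p [0.6883 0.0219 0.2125] x [-0.992 -0.127 -0.002] y [-0.127  0.992 -0.001] z [ 0.002 -0.    -1.   ] gap 0.981 gf 0.0 F [-0.5  0.5 -0.7]
shift cm [ 1.64  5.86 20.84]
roll 1.048 alt -2.093 j6 -1.828
```

```bash
python3 -c "
from h import *
f=lambda l:np.array(l)/2.75+np.array([155,110])
print(px2w('s0',f([(498,228),(533,205)]),0).round(3), [w2px('s0',[(.709,.092,h)]).round(1) for h in(0,.04)], f([(498,228),(498,195),(535,180)]))
print(px2w('w5',[(398,268),(400,240),(411,318),(408,290)],0.0).round(3))
c=(.665,.078);u=np.array([np.cos(np.radians(36)),np.sin(np.radians(36))])
v=np.array([-u[1],u[0]])
P=[(*(np.array(c)+s*u+q*v),.01) for s in(.05,-.05) for q in(-.01,.01)]
print(np.round(P,3).tolist(),w2px('w5',P).round())
"
```

```text
[[0.723 0.108 0.   ]
 [0.776 0.113 0.   ]] [array([[335.8, 198.2]]), array([[336.5, 188.5]])] [[336.09090909 192.90909091]
 [336.09090909 180.90909091]
 [349.54545455 175.45454545]]
[[0.747 0.102 0.   ]
 [0.717 0.099 0.   ]
 [0.802 0.127 0.   ]
 [0.77  0.117 0.   ]]
[[0.711, 0.099, 0.01], [0.7, 0.115, 0.01], [0.63, 0.041, 0.01], [0.619, 0.057, 0.01]] [[403. 237.]
 [421. 228.]
 [357. 147.]
 [376. 136.]]
```

```bash
python3 -m pendant '[[[0.8,2.9,4],0],[[0.8,2.9,4],0],[[0,0,0],0.15],[[0,0,0],0.15],[[0,0,0],0.15]]' 0.38 >/dev/null;python3 -m pendant '[[[0,0,0],0.15],[[0,0,0],0.15],[[0,0,0],0.15],[[0,0,0],0.15],[[0,0,0],0]]'; python3 -c "
from h import *
snap('wrist','w6')
to(.665,.078,.004,np.radians(36.5))
"
```

```text
t: 19.05
ee_pos: [0.6608, 0.0769, 0.1328]
tool_rot: [-1.399, -2.811, 0.001]
wrist_force: [0.3, -0.2, 0.8]
finger_gap: 0.688
grip_force: 0.0
t19.1 p [0.6611 0.0769 0.1328] x [-0.605  0.796  0.001] y [ 0.796  0.605 -0.001] z [-0.002 -0.    -1.   ] gap 0.691 gf 0.0 F [-0.   0.8 -0.5]
shift cm [-0.16  0.39 12.88]
roll 0.013 alt -3.129 j6 -0.701
```

View pics/w6.png

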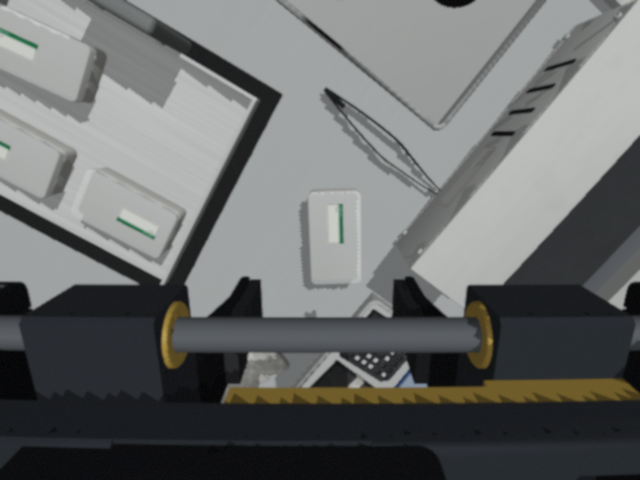

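```bash
python3 -c "
from h import *
m,a=box('w6','C',[(309,190),(359,191),(358,283),(313,284)],.022)
to(m[0],m[1],.004)"
python3 -m pendant '[[[-0.1,0.4,4.3],0],[[0,0,4.3],0],[[0,0,4.2],0],[[0,0,0],0]]'; python3 -m pendant '[[[0,0,0],0],[[0,0,0],0],[[0,0,0],0],[[0,0,0],0],[[0,0,0],0]]' -0.6 15 >/dev/null; python3 -m pendant '[[[0,0,0],0],[[0,0,0],0]]';python3 -m pendant '[[[0,0,-4.9],0],[[0,0,-4.9],0],[[0,0,-4.9],0],[[0,0,0],0]]'; python3 -c "
from h import *
to(.522,.075,.01,np.radians(97.3))"
```

```text
C [0.6668 0.0779] edges [36. 71. 34. 72.] yaw(0-1) 37.1
t19.1 p [0.6611 0.0769 0.1328] x [-0.605  0.796  0.001] y [ 0.796  0.605 -0.001] z [-0.002 -0.    -1.   ] gap 0.691 gf 0.0 F [-0.   0.8 -0.5]
shift cm [-0.28  0.53 12.88]
t: 19.5
ee_pos: [0.6664, 0.0784, 0.003]
tool_rot: [-1.396, -2.814, 0.001]
wrist_force: [0.4, -0.4, 0.7]
finger_gap: 0.691
grip_force: 0.0
t: 20.2
ee_pos: [0.6664, 0.0787, 0.0051]
tool_rot: [-1.4, -2.812, 0.0]
wrist_force: [-2.0, -0.4, 4.4]
finger_gap: 0.445
grip_force: 14.9
t: 20.6
ee_pos: [0.6722, 0.0787, 0.1598]
tool_rot: [1.393, 2.799, 0.011]
wrist_force: [0.7, -0.2, -0.3]
finger_gap: 0.445
grip_force: 14.9
t20.6 p [0.6722 0.0787 0.1598] x [-0.603  0.798 -0.011] y [0.798 0.603 0.013] z [ 0.017 -0.001 -1.   ] gap 0.445 gf 14.9 F [ 0.7 -0.2 -0.3]
shift cm [  8.92 -12.4   14.73]
roll -1.051 alt 2.091 j6 -0.696
```

```bash
python3 -m pendant '[[[2.15,-3.0,0],0],[[2.15,-3.0,0],0],[[2.15,-3.0,0],0],[[2.15,-3.0,0],0],[[0,0,0],-0.15]]' >/dev/null;python3 -m pendant '[[[0,0,0],-0.15],[[0,0,0],-0.15],[[0,0,0],-0.15],[[0,0,0],-0.15],[[0,0,0],-0.15]]' >/dev/null;python3 -m pendant '[[[0,0,0],-0.15],[[0,0,0],0],[[0,0,0],0]]'; python3 -c "
from h import *
to(.522,.075,.0115,np.radians(97.3))"
```

```text
t: 21.9
ee_pos: [0.5187, 0.075, 0.1512]
tool_rot: [0.193, -3.135, -0.0]
wrist_force: [-0.4, -0.2, -0.3]
finger_gap: 0.448
grip_force: 14.9
t21.9 p [0.5187 0.075  0.1512] x [-0.992 -0.123  0.001] y [-0.123  0.992  0.   ] z [-0.001  0.    -1.   ] gap 0.448 gf 14.9 F [-0.4 -0.2 -0.3]
shift cm [-0.34 -0.05 13.97]
roll -0.004 alt 3.137 j6 -1.764
```

```bash
python3 -m pendant '[[[-0.35,-0.55,4.6],0],[[0,0,4.7],0],[[0,0,4.7],0],[[0,0,0],0],[[0,0,0],0]]';python3 -m pendant '[[[0,0,0],0],[[0,0,0],0],[[0,0,0],0]]' 0.1;python3 -m pendant '[[[0,0,-4.5],0],[[0,0,-4.5],0],[[0,0,-4.5],0],[[-1,0,-4],0],[[-1,0,-3],0]]' >/dev/null; python3 -m pendant '[[[0,0,0],0],[[0,0,0],0],[[0,0,0],0]]' 1; python3 -c "
from h import *
st();snap('wrist','w7')"
```

```text
t: 22.4
ee_pos: [0.5229, 0.0699, 0.0102]
tool_rot: [0.194, -3.133, -0.001]
wrist_force: [0.3, -0.5, 0.5]
finger_gap: 0.446
grip_force: 15.0
t: 22.7
ee_pos: [0.5233, 0.07, 0.0123]
tool_rot: [-0.197, 3.134, -0.0]
wrist_force: [0.3, 0.1, -0.4]
finger_gap: 0.537
grip_force: 0.0
t: 23.5
ee_pos: [0.5411, 0.0726, 0.2154]
tool_rot: [0.198, -3.132, -0.001]
wrist_force: [0.1, 1.0, -0.4]
finger_gap: 0.737
grip_force: 0.0
t23.5 p [0.5411 0.0726 0.2154] x [-0.992 -0.126  0.003] y [-0.126  0.992  0.001] z [-0.004  0.    -1.   ] gap 0.737 gf 0.0 F [ 0.1  1.  -0.4]
```

View pics/w7.png

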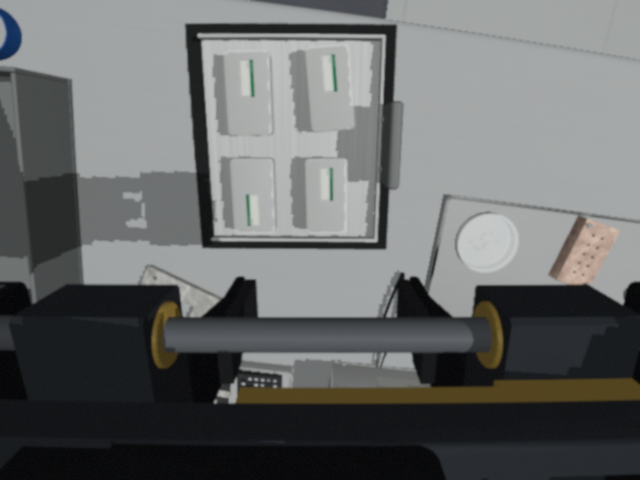

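```bash
python3 -c "
from h import *
m,a=box('w7','mat',[(187,25),(396,25),(386,248),(203,247)],.002)
P=px2w('w7',[(403,103),(399,188)],.064);print(P,P.mean(0))
to(.471,.1187,.12,np.radians(7.3))"
```

```text
mat [0.4815 0.0316] edges [187. 207. 188. 207.] yaw(0-1) 96.9
[[0.43810148 0.11841619 0.064     ]
 [0.50389278 0.12670979 0.064     ]] [0.47099713 0.12256299 0.064     ]
t23.6 p [0.5411 0.0726 0.2151] x [-0.992 -0.126  0.004] y [-0.126  0.992  0.001] z [-0.004  0.    -1.   ] gap 0.785 gf 0.0 F [-1.  -0.  -0.3]
shift cm [6.34 5.45 9.54]
roll 1.569 alt -1.572 j6 -1.768
```

```bash
python3 -m pendant '[[[3.2,2.75,0],0],[[3.1,2.7,0],0],[[0,0,0],0.15],[[0,0,0],0.15],[[0,0,0],0.15]]' 1 >/dev/null;python3 -m pendant '[[[0,0,0],0.15],[[0,0,0],0.15],[[0,0,0],0.15],[[0,0,0],0.15],[[0,0,0],0.15]]' >/dev/null;python3 -m pendant '[[[0,0,3],0.15],[[0,0,3],0.15],[[0,0,3],0.07],[[0,0,0],0],[[0,0,0],0]]'; python3 -c "
from h import *
to(.471,.1192,.028,np.radians(7.3))"
```

```text
t: 25.05
ee_pos: [0.4725, 0.1186, 0.1257]
tool_rot: [-2.072, -2.358, 0.004]
wrist_force: [0.3, -0.1, 1.1]
finger_gap: 1.002
grip_force: 0.0
t25.1 p [0.4725 0.1186 0.1257] x [-0.128  0.992  0.   ] y [ 0.992  0.128 -0.004] z [-0.004 -0.    -1.   ] gap 1.002 gf 0.0 F [ 0.3 -0.1  1.1]
shift cm [ 0.08 -0.11  9.77]
roll 0.001 alt -3.14 j6 -0.112
```

```bash
python3 -m pendant '[[[0,-0.1,4],0],[[0,0,4],0],[[0,0,1.8],0],[[0,0,0],0],[[0,0,0],0]]';python3 -m pendant '[[[0,0,0],0],[[0,0,0],0],[[0,0,0],0],[[0,0,0],0],[[0,0,0],0]]' -0.2 60;python3 -m pendant '[[[0,0,-1],0],[[0,0,0],0],[[0,0,0],0],[[0,0,0],0]]';python3 -c "
from h import *
st();print(get_obs()['torque']);snap('side','d1');snap('scene','s1')
a=cv2.imread('pics/d1.png')[170:330,190:390];b=cv2.imread('pics/s1.png')[170:330,190:390]
cv2.imwrite('pics/d1c.png',cv2.resize(np.hstack([a,b]),(800,320),interpolation=cv2.INTER_CUBIC))"
```

```text
t: 25.55
ee_pos: [0.4737, 0.1186, 0.0297]
tool_rot: [2.074, 2.358, 0.002]
wrist_force: [0.3, 0.5, 0.2]
finger_gap: 1.0
grip_force: 0.0
t: 26.05
ee_pos: [0.472, 0.1186, 0.0297]
tool_rot: [-2.075, -2.358, 0.001]
wrist_force: [-2.3, -0.9, 6.7]
finger_gap: 0.792
grip_force: 60.0
t: 26.45
ee_pos: [0.4725, 0.1185, 0.0385]
tool_rot: [-2.076, -2.358, 0.0]
wrist_force: [0.4, 0.5, -4.1]
finger_gap: 0.799
grip_force: 60.0
t26.4 p [0.4725 0.1185 0.0385] x [-0.127  0.992  0.   ] y [ 0.992  0.127 -0.   ] z [-0.  0. -1.] gap 0.799 gf 60.0 F [ 0.4  0.5 -4.1]
[ 0.21160869  0.01478105 -0.02339037]
```

View pics/d1c.png

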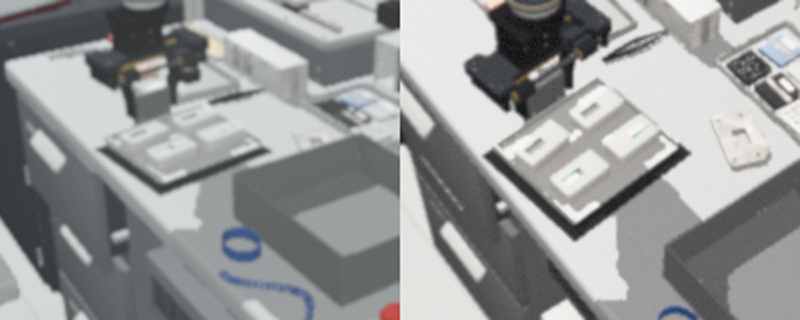

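```bash
python3 -m pendant '[[[0,0,-1],0],[[0,0,-2],0],[[0,0,-2.5],0],[[0,0,-2.5],0],[[0,0,-2.5],0]]' >/dev/null; python3 -m pendant '[[[0,0,-2.5],0],[[0,0,-2.5],0],[[0,0,-2.5],0],[[0,0,-1],0],[[0,0,0],0]]'; python3 -m pendant '[[[-1,0.2,0],0],[[-2,0.4,0],0],[[-2.4,0.5,0],0],[[-2.4,0.5,0],0],[[-2.4,0.5,0],0]]';python3 -m pendant '[[[-2.4,0.5,0],0],[[-2.4,0.5,0],0],[[-2.4,0.5,0],0],[[-2.4,0.5,0],0],[[-2.4,0.4,0],0]]';python3 -m pendant '[[[-2.4,0.4,0],0],[[-2,0.2,0],0.03],[[-0.5,0,0],0.03],[[0,0,0],0.04],[[0,0,0],0.027]]'; python3 -c "
from h import *
to(.557,-.14,.23,0)
snap('side','d2');snap('scene','s2')
a=cv2.imread('pics/d2.png')[130:330,200:450];b=cv2.imread('pics/s2.png')[130:380,220:480]
cv2.imwrite('pics/d2c.png',np.hstack([cv2.resize(a,(400,320)),cv2.resize(b,(400,320))]))"
```

```text
t: 27.55
ee_pos: [0.4732, 0.1186, 0.23]
tool_rot: [2.074, 2.356, 0.004]
wrist_force: [0.4, -0.2, -3.2]
finger_gap: 0.798
grip_force: 60.0
t: 28.05
ee_pos: [0.5054, 0.0186, 0.2267]
tool_rot: [-2.074, -2.355, 0.004]
wrist_force: [0.3, 1.2, -3.4]
finger_gap: 0.798
grip_force: 60.0
t: 28.55
ee_pos: [0.5443, -0.0974, 0.2263]
tool_rot: [-2.074, -2.354, 0.003]
wrist_force: [0.2, 0.2, -3.9]
finger_gap: 0.798
grip_force: 60.0
t: 29.05
ee_pos: [0.5563, -0.1433, 0.2276]
tool_rot: [-2.222, -2.216, 0.001]
wrist_force: [0.3, -0.2, -4.7]
finger_gap: 0.797
grip_force: 60.0
t29.1 p [ 0.5563 -0.1433  0.2276] x [0.003 1.    0.002] y [ 1.    -0.003 -0.003] z [-0.003  0.002 -1.   ] gap 0.797 gf 60.0 F [ 0.3 -0.2 -4.7]
shift cm [ 0.33  0.07 -0.24]
roll -0.003 alt 3.139 j6 -0.444
```

View pics/d2c.png

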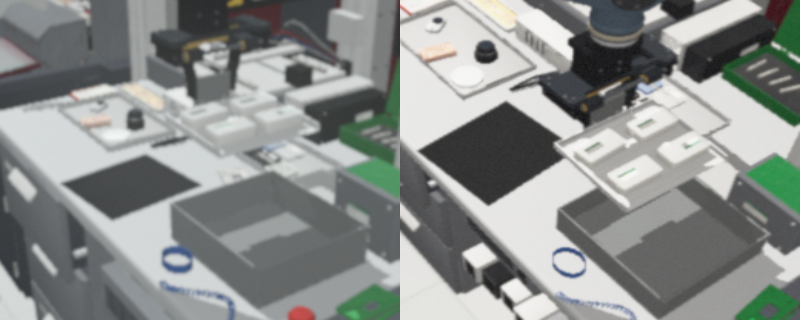

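```bash
for F in 35 25 18; do case $F in 35) python3 -m pendant '[[[0,0,0],0],[[0,0,0],0],[[0,0,0],0]]' - 35;; 25) python3 -m pendant '[[[0,0,0],0],[[0,0,0],0],[[0,0,0],0]]' - 25;; 18) python3 -m pendant '[[[0,0,0],0],[[0,0,0],0],[[0,0,0],0]]' - 18;; esac | grep -E 'force|gap'; python3 -c "
from h import *
o=get_obs();print(np.round(o['torque'],3),np.round(o['wrist_force'],1))"; done
```

```text
wrist_force: [-0.9, 0.4, -4.4]
finger_gap: 0.8
grip_force: 35.0
[0.258 0.107 0.014] [-0.9  0.4 -4.4]
wrist_force: [0.2, -0.4, -4.0]
finger_gap: 0.799
grip_force: 25.0
[ 0.236  0.054 -0.036] [ 0.2 -0.4 -4. ]
wrist_force: [0.9, 1.5, -3.6]
finger_gap: 0.804
grip_force: 18.0
[0.169 0.037 0.014] [ 0.9  1.5 -3.6]
```

```bash
cat > avg.py <<'E'
import re,sys,subprocess
from h import *
o=get_obs();print('t',round(o['t'],2),'F',np.round(o['wrist_force'],1),'T',np.round(o['torque'],3),'gf',round(o['grip_force'],1),'gap',round(o['finger_gap'],3))
E
for i in 1 2 3 4; do python3 -m pendant '[[[0,0,0],0]]' >/dev/null; python3 avg.py; done
for i in 1 2 3 4; do python3 -m pendant '[[[0,0,0],0]]' - 14 >/dev/null; python3 avg.py; done
```

```text
t 30.15 F [-0.5  1.  -3.2] T [ 0.124  0.019 -0.009] gf 18.0 gap 0.802
t 30.25 F [-0.1  0.  -2.2] T [-0.003 -0.023 -0.019] gf 18.0 gap 0.802
t 30.35 F [ 0.2 -0.4 -2.1] T [-0.057  0.019  0.033] gf 18.0 gap 0.802
t 30.45 F [-0.5 -0.3 -2.1] T [ 0.021  0.046 -0.029] gf 18.0 gap 0.801
t 30.55 F [ 0.   0.1 -2.8] T [0.001 0.029 0.026] gf 14.0 gap 0.803
t 30.65 F [ 0.4 -0.6 -2. ] T [-0.047  0.062  0.022] gf 14.0 gap 0.804
t 30.75 F [ 0.5  0.3 -2. ] T [0.037 0.034 0.025] gf 14.0 gap 0.802
t 30.85 F [-0.7  0.2 -2.2] T [-0.033  0.02   0.034] gf 14.0 gap 0.804
```

```bash
python3 -m pendant '[[[0,0,0],0],[[0,0,0],0]]' - 50 >/dev/null; python3 -c "
from h import *
snap('side','d3');snap('scene','s3')
a=cv2.imread('pics/d3.png')[150:340,200:450];b=cv2.imread('pics/s3.png')[120:400,180:500]
cv2.imwrite('pics/d3c.png',np.hstack([cv2.resize(a,(400,320),interpolation=cv2.INTER_CUBIC),cv2.resize(b,(400,320),interpolation=cv2.INTER_CUBIC)]))"
```

```text
(no output)
```

View pics/d3c.png

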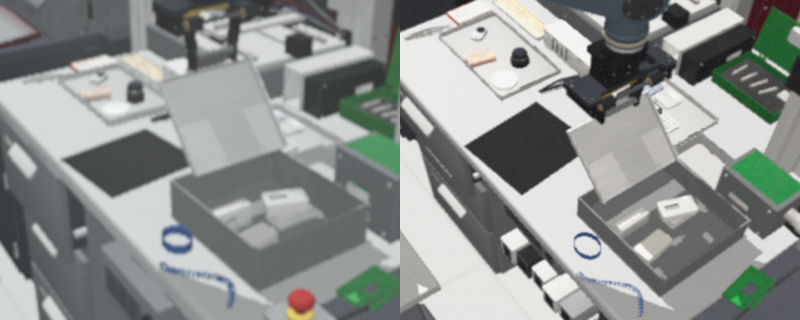

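```bash
python3 -c "
from h import *
for th in (40,50,60,66,72,80):
    t=np.radians(th);c,s=np.cos(t),np.sin(t); y=-.1433-(.168*c-.045*s); z=.2466-(.168*s+.045*c)
    print(th,w2px('s3',[(.4633,y,z),(.649,y,z)]).round(0).tolist())
to(.471,.119,.3,np.radians(7.3))"
```

```text
40 [[345.0, 299.0], [405.0, 260.0]]
50 [[337.0, 295.0], [397.0, 257.0]]
60 [[330.0, 289.0], [388.0, 252.0]]
66 [[325.0, 285.0], [383.0, 249.0]]
72 [[320.0, 281.0], [379.0, 245.0]]
80 [[314.0, 274.0], [372.0, 239.0]]
t31.1 p [ 0.5573 -0.1439  0.2286] x [-0.  1. -0.] y [ 1.  0. -0.] z [-0. -0. -1.] gap 0.795 gf 50.0 F [-0.5  0.4 -2.3]
shift cm [26.29 -8.63 -7.14]
roll -0.127 alt 3.014 j6 -0.447
```

```bash
python3 -m pendant '[[[0,0,-2],0],[[1,-0.4,-2],0],[[2,-0.8,-1],0],[[2.5,-1,0],0],[[2.5,-1,0],0]]'>/dev/null; python3 -m pendant '[[[2.5,-1,0],0],[[2.5,-1,0],0],[[2.5,-1,0],0],[[2,-0.8,0],0],[[1.5,-0.7,0],0]]'>/dev/null; python3 -m pendant '[[[0,0,0],-0.04],[[0,0,0],-0.05],[[0,0,0],-0.037],[[0,0,0],0],[[0,0,0],0]]'; python3 -c "
from h import *
to(.480,.0465,.15,np.radians(7.3))"; python3 avg.py
```

```text
t: 32.65
ee_pos: [0.48, 0.0465, 0.2786]
tool_rot: [-2.077, -2.357, 0.0]
wrist_force: [0.5, -0.2, -2.2]
finger_gap: 0.802
grip_force: 50.0
t32.6 p [0.48   0.0465 0.2786] x [-0.126  0.992  0.   ] y [ 0.992  0.126 -0.   ] z [-0.  0. -1.] gap 0.802 gf 50.0 F [ 0.5 -0.2 -2.2]
shift cm [0.000e+00 1.000e-02 1.286e+01]
roll -0.001 alt 3.141 j6 -0.262
t 32.65 F [ 0.5 -0.2 -2.2] T [-0.067  0.022  0.066] gf 50.0 gap 0.802
```

```bash
python3 -m pendant '[[[0,0,3],0],[[0,0,3],0],[[0,0,3],0],[[0,0,3],0],[[0,0,0],0]]' - 14 >/dev/null; python3 avg.py; for i in 1 2 3 4 5 6; do python3 -m pendant '[[[0,0,0.5],0],[[0,0,0],0]]' >/dev/null; python3 avg.py; done; python3 -c "
from h import *
st()"
```

```text
t 33.15 F [-1.4  0.5 -2.4] T [ 0.005  0.066 -0.008] gf 14.0 gap 0.8
t 33.35 F [ 0.2  0.3 -1.1] T [-0.088  0.049  0.023] gf 14.0 gap 0.805
t 33.55 F [-0.1  0.4 -1.3] T [-0.026  0.038  0.006] gf 14.0 gap 0.81
t 33.75 F [ 0.1 -0.2 -2.5] T [-0.036  0.053 -0.019] gf 14.0 gap 0.804
t 33.95 F [0.2 3.  3.3] T [ 0.268  0.066 -0.049] gf 14.0 gap 0.803
t 34.15 F [-1.5  6.8 10.2] T [ 1.124  0.265 -0.052] gf 14.0 gap 0.806
t 34.35 F [-2.   9.6 12.1] T [ 1.389  0.363 -0.013] gf 14.0 gap 0.802
t34.4 p [0.4807 0.0484 0.1299] x [-0.125  0.992  0.004] y [0.992 0.125 0.002] z [ 0.002  0.004 -1.   ] gap 0.802 gf 14.0 F [-2.   9.6 12.1]
```

```bash
python3 -m pendant '[[[0,0,-1.5],0],[[-1,0,-0.5],0],[[-0.8,0,0],0],[[0,0,0],0],[[0,0,0],0]]' >/dev/null; python3 avg.py; for i in 1 2 3 4; do python3 -m pendant '[[[0,0,0.5],0],[[0,0,0],0]]' >/dev/null; python3 avg.py; done; python3 -c "
from h import *
st()"
```

```text
t 34.85 F [-1.3 -0.1 -2.6] T [-0.019  0.031 -0.018] gf 14.0 gap 0.797
t 35.05 F [-0.1 -0.1 -2.1] T [-0.004  0.033 -0.024] gf 14.0 gap 0.798
t 35.25 F [-0.2 -0.2 -2.9] T [-0.066  0.049 -0.006] gf 14.0 gap 0.802
t 35.45 F [ 0.7 -0.1 -1.7] T [-0.1    0.027 -0.001] gf 14.0 gap 0.802
t 35.65 F [0.9 0.7 0.3] T [-0.03  -0.061  0.023] gf 14.0 gap 0.799
t35.6 p [0.483  0.0285 0.1286] x [-0.127  0.992  0.   ] y [0.992 0.127 0.001] z [ 0.001  0.    -1.   ] gap 0.799 gf 14.0 F [0.9 0.7 0.3]
```

```bash
python3 -m pendant '[[[0.3,0,-0.4],0],[[1.0,0,0],0],[[0.5,0,0],0],[[0,0,0],0],[[0,0,0.4],0]]' >/dev/null; python3 avg.py; python3 -m pendant '[[[0.7,0,0.5],0],[[0.7,0,0.55],0],[[0.7,0,0.6],0],[[0.7,0,0.65],0],[[0,0,0],0]]' - 12 >/dev/null; python3 avg.py;python3 -m pendant '[[[0.65,0,0.75],0],[[0.65,0,0.8],0],[[0.65,0,0.8],0],[[0,0,0],0]]' >/dev/null; python3 avg.py; python3 -c "
from h import *
st();snap('scene','s4')"
```

```text
t 36.15 F [-0.9  3.5  5.3] T [0.642 0.072 0.096] gf 14.0 gap 0.8
t 36.65 F [ 0.1  0.1 -0.9] T [-0.017 -0.013 -0.035] gf 12.0 gap 0.805
t 37.05 F [-0.1 -0.1 -1.3] T [-0.046 -0.003 -0.032] gf 12.0 gap 0.803
t37.0 p [0.4734 0.094  0.0809] x [-0.128  0.992  0.   ] y [ 0.992  0.128 -0.002] z [-0.002  0.    -1.   ] gap 0.803 gf 12.0 F [-0.1 -0.1 -1.3]
```

```bash
python3 -m pendant '[[[0.7,0,1.2],0],[[0.65,0,1.2],0],[[0.35,0,0.7],0],[[0.3,0,0.7],0],[[0,0,0],0]]' >/dev/null; python3 avg.py;python3 -m pendant '[[[0.2,0,0.5],0],[[0.2,0,0.5],0],[[0,0,0],0]]' >/dev/null; python3 avg.py;  python3 -m pendant '[[[0,0,0.4],0],[[0,0,0],0],[[0,0,0],0]]' >/dev/null; python3 avg.py;python3 -c "
from h import *
st()"
```

```text
t 37.6 F [-0.6  0.3 -0.9] T [-0.036 -0.046  0.035] gf 12.0 gap 0.797
t 37.9 F [-0.5  0.6 -1.2] T [-0.213 -0.025  0.048] gf 12.0 gap 0.802
t 38.2 F [-0.1  0.9 -1.5] T [-0.12  -0.018  0.039] gf 12.0 gap 0.807
t38.2 p [0.4714 0.1171 0.0301] x [-0.127  0.992  0.   ] y [0.992 0.127 0.   ] z [ 0.  0. -1.] gap 0.807 gf 12.0 F [-0.1  0.9 -1.5]
```

```bash
for i in 1 2; do python3 -m pendant '[[[0,0,0.3],0],[[0,0,0],0]]' >/dev/null; python3 avg.py; done; python3 -m pendant '[[[0,0,0],0],[[0,0,0],0],[[0,0,0],0],[[0,0,0],0]]' 1 ;python3 -m pendant '[[[0,0,-4.9],0],[[0,0,-4.9],0],[[0,0,-4.9],0],[[0,0,-4],0],[[0,0,0],0]]' >/dev/null; python3 -c "
from h import *
st();snap('wrist','w8');snap('scene','s5');snap('side','d5')
"
```

```text
t 38.4 F [0.4 0.1 3.3] T [-0.066  0.148  0.073] gf 12.0 gap 0.801
t 38.6 F [-0.7  0.3  9.9] T [-0.057  0.305  0.028] gf 12.0 gap 0.805
t: 39.0
ee_pos: [0.4712, 0.117, 0.0239]
tool_rot: [-2.076, -2.358, 0.0]
wrist_force: [-0.3, 0.0, 0.3]
finger_gap: 0.985
grip_force: 0.0
t39.5 p [0.4751 0.1173 0.2163] x [-0.127  0.992 -0.001] y [0.992 0.127 0.012] z [ 0.013  0.    -1.   ] gap 0.995 gf 0.0 F [0.8 0.1 0.7]
```

```bash
python3 -m pendant '[[[-3.3,2.4,-1],0],[[-3.3,2.4,-1],0],[[-3.3,2.4,-1],0],[[-3.3,2.4,-1],0],[[-3.3,2.4,-1],0]]' >/dev/null;python3 -m pendant '[[[-3.3,2.4,-1],0],[[-3.3,2.4,-1],0],[[-3.3,2.4,-1],0],[[0,0,0],-0.15],[[0,0,0],-0.15]]' >/dev/null;python3 -m pendant '[[[0,0,0],-0.15],[[0,0,0],-0.15],[[0,0,0],-0.15],[[0,0,0],-0.15],[[0,0,0],-0.15]]' >/dev/null;python3 -m pendant '[[[0,0,0],-0.15],[[0,0,0],-0.15],[[0,0,0],-0.15],[[0,0,0],0],[[0,0,0],0]]';python3 -c "
from h import *
st();snap('wrist','w9')
"
```

```text
t: 41.65
ee_pos: [0.6945, -0.1203, 0.2885]
tool_rot: [0.083, -3.136, -0.002]
wrist_force: [-0.3, 0.7, 0.0]
finger_gap: 0.998
grip_force: 0.0
t41.6 p [ 0.6945 -0.1203  0.2885] x [-0.999 -0.053  0.004] y [-0.053  0.999  0.002] z [-0.004  0.001 -1.   ] gap 0.998 gf 0.0 F [-0.3  0.7  0. ]
```

View pics/w9.png

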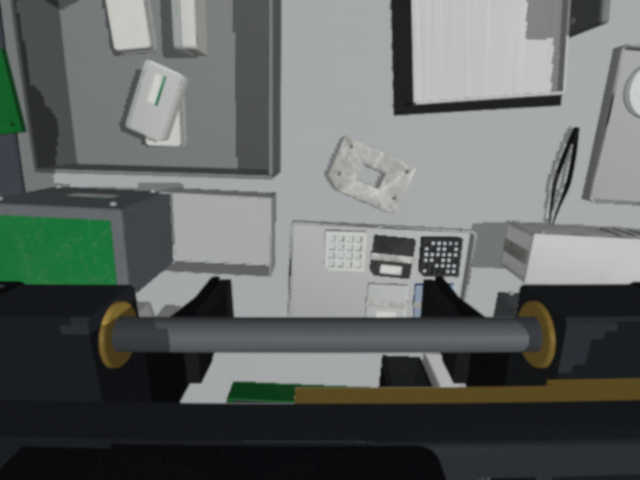

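```bash
python3 -c "
from h import *
m,a=box('w9','clamp',[(346,136),(416,168),(396,213),(328,179)],.008)
print('slot',px2w('w9',[(370,175)],.008).round(4))
M=np.array([.4822,.0316]);t=np.radians(97.1);U=np.array([np.cos(t),np.sin(t)]);W=np.array([-U[1],U[0]])
P=px2w('w9',[(413,105),(565,94)],.014)[:,:2]-M; print('tray -y corners in mat frame',[(p@U,p@W) for p in P])
P=px2w('w9',[(396,114),(562,97)],.002)[:,:2]-M; print('mat corners',[(p@U,p@W) for p in P])
print('place clamp',M-.035*W,'insert',M+.049*W)
to(m[0],m[1],.06,a-np.pi/2)
"
```

```text
clamp [ 0.6635 -0.0707] edges [88. 56. 90. 52.] yaw(0-1) 67.9
slot [[ 0.6642 -0.0727  0.008 ]]
tray -y corners in mat frame [(np.float64(-0.07666220617509618), np.float64(-0.09482280320158643)), (np.float64(0.09010955072124541), np.float64(-0.09373469628536563))]
mat corners [(np.float64(-0.09324542891058916), np.float64(-0.1024875345234839)), (np.float64(0.09414844200260679), np.float64(-0.09604819131174727))]
place clamp [0.51693162 0.03592605] insert [0.43357574 0.02554353]
t41.7 p [ 0.6946 -0.1204  0.2891] x [-0.999 -0.053  0.003] y [-0.053  0.999  0.001] z [-0.003  0.001 -1.   ] gap 1.002 gf 0.0 F [0.2 0.4 1.4]
shift cm [ 2.77  5.1  22.92]
roll -1.132 alt 2.009 j6 -1.954
```

```bash
python3 -c "
from h import *
for f,p in(('w9',[(290,222),(400,228),(474,232)]),('w5',[(140,216),(250,228),(358,240)])):
  for z in (0,.016): print(f,z,px2w(f,p,z)[:,:2].round(4).tolist())
"; python3 -m pendant '[[[1.3,2.5,4],0],[[1.4,2.6,4],0],[[0,0,4],0.15],[[0,0,0],0.15],[[0,0,0],0.15]]' 0.7 >/dev/null; python3 -m pendant '[[[0,0,0],0.15],[[0,0,0],0.15],[[0,0,0],0.15],[[0,0,0],0.15],[[0,0,0],0.15]]' >/dev/null;python3 -m pendant '[[[0,0,0],0.15],[[0,0,0],0.15],[[0,0,0],0.15],[[0,0,0],0.15],[[0,0,0],0.15]]' >/dev/null;python3 -m pendant '[[[0,0,0],0.06],[[0,0,0],0],[[0,0,0],0]]' >/dev/null; python3 -c "
from h import *
to(.6617,-.0704,.06,np.radians(-22.5)); snap('wrist','w10')
P=[(.6635+s*.045*.383+q*.03*.924,-.071+s*.045*.924-q*.03*.383,.008) for s,q in((1,1),(1,-1),(-1,-1),(-1,1))]
uv=w2px('w10',P).round();print(uv.tolist())
g=cv2.imread('pics/w10.png',0)
for i in range(4):
    a,b=uv[i],uv[(i+1)%4]; n=np.array([-(b-a)[1],(b-a)[0]]);n=n/np.linalg.norm(n)
    prof=[np.mean([g[int(np.clip(p[1],0,479)),int(np.clip(p[0],0,639))] for p in (a+(b-a)*k+n*d for k in np.linspace(.2,.8,15))]) for d in range(-16,17,2)]
    print(i,np.round(prof).astype(int).tolist())
"
```

```text
w9 0 [[0.7261, -0.1636], [0.7266, -0.0301], [0.7269, 0.0611]]
w9 0.016 [[0.7224, -0.1622], [0.7229, -0.0335], [0.7232, 0.0545]]
w5 0 [[0.7251, -0.1655], [0.7236, -0.0539], [0.7223, 0.0564]]
w5 0.016 [[0.7206, -0.158], [0.7191, -0.0511], [0.7179, 0.0544]]
t43.5 p [ 0.6652 -0.0711  0.1708] x [ 0.373  0.928 -0.   ] y [ 0.928 -0.373 -0.001] z [-0.001  0.    -1.   ] gap 0.852 gf 0.0 F [0.3 1.  0.5]
shift cm [-0.07 -0.34 11.08]
roll 0.01 alt -3.132 j6 0.11
[[360.0, 168.0], [289.0, 168.0], [291.0, 269.0], [357.0, 269.0]]
0 [165, 157, 150, 153, 159, 164, 171, 163, 149, 159, 160, 160, 160, 160, 159, 160, 160]
1 [164, 163, 163, 162, 160, 161, 162, 159, 159, 159, 159, 159, 159, 159, 159, 159, 159]
2 [161, 159, 146, 142, 151, 157, 155, 153, 147, 127, 150, 159, 159, 159, 159, 159, 159]
3 [172, 170, 169, 169, 168, 167, 163, 159, 155, 143, 139, 154, 159, 159, 159, 159, 159]
```

```bash
python3 -m pendant '[[[-0.1,-0.3,4],0],[[0,0,4],0],[[0,0,3],0],[[0,0,3],0],[[0,0,0],0]]' >/dev/null; python3 avg.py; python3 -m pendant '[[[0,0,1.5],0],[[0,0,1],0],[[0,0,0],0]]' >/dev/null; python3 avg.py; python3 -c "
from h import *
to(.6617,-.0704,.002,np.radians(-22.5))"
```

```text
t 44.05 F [-1.5  1.8 -0.3] T [-0.138  0.126 -0.031] gf 0.0 gap 0.85
t 44.35 F [-0.3 -0.   0.4] T [-0.087  0.091 -0.072] gf 0.0 gap 0.849
t44.4 p [ 0.6618 -0.0708  0.0056] x [ 0.374  0.928 -0.   ] y [ 0.928 -0.374 -0.001] z [-0.001  0.    -1.   ] gap 0.849 gf 0.0 F [-0.3 -0.   0.4]
shift cm [ 0.03 -0.02  0.36]
roll 0.01 alt -3.132 j6 0.109
```

```bash
python3 -m pendant '[[[0,0,0.4],0],[[0,0,0],0]]' >/dev/null; python3 -m pendant '[[[0,0,0],0],[[0,0,0],0],[[0,0,0],0],[[0,0,0],0],[[0,0,0],0]]' -0.2 30 >/dev/null; python3 avg.py;python3 -m pendant '[[[0,0,0],0],[[0,0,-2],0],[[0,0,-4],0],[[0,0,-4],0],[[0,0,-4],0]]' >/dev/null;python3 -m pendant '[[[0,0,-1],0],[[0,0,0],0],[[0,0,0],0]]' >/dev/null; python3 avg.py; python3 -c "
from h import *
to(.5169,.0359,.15,np.radians(7.2))"
```

```text
t 45.05 F [-0.1 -0.   2.8] T [-0.138 -0.029 -0.051] gf 30.0 gap 0.685
t 45.85 F [ 0.1 -0.3 -1.7] T [-0.054  0.034 -0.035] gf 30.0 gap 0.684
t45.9 p [ 0.6606 -0.0704  0.1501] x [ 0.374  0.928 -0.   ] y [ 0.928 -0.374 -0.004] z [-0.004  0.001 -1.   ] gap 0.684 gf 30.0 F [ 0.1 -0.3 -1.7]
shift cm [  4.49 -17.3    0.08]
roll -0.509 alt 2.633 j6 0.109
```

```bash
python3 -m pendant '[[[1.12,-4.3,0],0],[[1.12,-4.3,0],0],[[1.12,-4.3,0],0],[[1.12,-4.3,0],0],[[0,0,0],-0.15]]' >/dev/null; python3 -m pendant '[[[0,0,0],-0.15],[[0,0,0],-0.15],[[0,0,0],-0.06],[[0,0,0],0],[[0,0,0],0]]' >/dev/null; python3 avg.py; python3 -c "
from h import *
to(.5169,.0359,.0080,np.radians(7.2))"
```

```text
t 46.85 F [ 0.4  0.  -1.5] T [-0.051  0.029 -0.044] gf 30.0 gap 0.682
t46.9 p [0.5182 0.0351 0.1505] x [-0.125  0.992  0.001] y [ 0.992  0.125 -0.004] z [-0.004  0.001 -1.   ] gap 0.682 gf 30.0 F [ 0.4  0.  -1.5]
shift cm [ 0.08 -0.06 14.25]
roll -0.0 alt 3.141 j6 -0.273
```

```bash
python3 -m pendant '[[[0.1,-0.1,4],0],[[0,0,4],0],[[0,0,3.5],0],[[0,0,2],0],[[0,0,0],0]]' >/dev/null;python3 avg.py; python3 -m pendant '[[[0,0,0.5],0],[[0,0,0],0],[[0,0,0],0]]' >/dev/null;python3 avg.py; python3 -m pendant '[[[0,0,0.2],0],[[0,0,0],0],[[0,0,0],0]]' >/dev/null;python3 avg.py;  python3 -c "
from h import *
to(.5169,.0359,.0080,np.radians(7.2))"
```

```text
t 47.35 F [-0.4 -0.5 -0.7] T [-0.071  0.051  0.048] gf 30.0 gap 0.682
t 47.65 F [ 0.4 -0.2 -0.7] T [-0.036  0.027  0.038] gf 30.0 gap 0.681
t 47.95 F [ 0.4  0.3 -2.2] T [-0.095  0.022  0.027] gf 30.0 gap 0.684
t48.0 p [0.5185 0.0358 0.0106] x [-0.127  0.992 -0.   ] y [0.992 0.127 0.001] z [ 0.001 -0.    -1.   ] gap 0.684 gf 30.0 F [ 0.4  0.3 -2.2]
shift cm [ 0.03 -0.16  0.26]
roll 0.001 alt -3.14 j6 -0.273
```

```bash
python3 -m pendant '[[[0,0,0.3],0],[[0,0,0],0],[[0,0,0],0]]' >/dev/null;python3 avg.py; python3 -m pendant '[[[0,0,0],0],[[0,0,0],0],[[0,0,0],0]]' 0.5 >/dev/null; python3 avg.py; python3 -m pendant '[[[0,0,-1],0],[[0,0,-3],0],[[0,0,-4.5],0],[[0,0,-4.5],0],[[0,0,-4],0]]' >/dev/null; python3 -c "
from h import *
def copper(fn):
    im=cv2.imread(f'pics/{fn}.png').astype(int); m=((im[:,:,2]-im[:,:,0])>25)&(im[:,:,2]<230)&((im[:,:,2]-im[:,:,1])>12); m[280:]=False
    c=max(cv2.findContours(m.astype(np.uint8),0,2)[0],key=cv2.contourArea); r=cv2.boxPoints(cv2.minAreaRect(c)); return box(fn,fn+' insert',r,.018)
copper('w1');copper('w4');copper('w7')
to(.5,.33,.18,np.radians(80))"
```

```text
t 48.25 F [-1.   0.5  4.7] T [-0.066  0.08  -0.04 ] gf 30.0 gap 0.683
t 48.55 F [-0.3 -0.5  0.1] T [-0.056  0.074 -0.045] gf 0.0 gap 0.745
w1 insert [0.5372 0.3385] edges [44. 37. 45. 38.] yaw(0-1) 169.5
w4 insert [0.5485 0.3362] edges [38. 71. 39. 74.] yaw(0-1) 81.9
w7 insert [0.5504 0.3342] edges [70. 41. 71. 42.] yaw(0-1) 168.5
t49.0 p [0.5181 0.0358 0.1797] x [-0.127  0.992 -0.   ] y [0.992 0.127 0.001] z [ 0.001 -0.    -1.   ] gap 0.747 gf 0.0 F [ 1.4  0.3 -1. ]
shift cm [29.41  1.93 -0.04]
roll -1.269 alt 1.872 j6 -0.273
```

```bash
python3 -m pendant '[[[4.2,0.98,0],0],[[4.2,0.98,0],0],[[4.2,0.98,0],0],[[4.2,0.98,0],0],[[4.2,0.98,0],0]]' 0.3 >/dev/null;python3 -m pendant '[[[4.2,0.98,0],0],[[4.2,0.98,0],0],[[0,0,0],-0.15],[[0,0,0],-0.15],[[0,0,0],-0.15]]' >/dev/null;python3 -m pendant '[[[0,0,0],-0.15],[[0,0,0],-0.15],[[0,0,0],-0.15],[[0,0,0],-0.15],[[0,0,0],-0.15]]' >/dev/null;python3 -m pendant '[[[0,0,0],-0.08],[[0,0,0],0],[[0,0,0],0]]' >/dev/null; python3 -c "
from h import *
snap('wrist','w11')
im=cv2.imread('pics/w11.png').astype(int); m=((im[:,:,2]-im[:,:,0])>25)&(im[:,:,2]<230)&((im[:,:,2]-im[:,:,1])>12); m[278:]=False
c=max(cv2.findContours(m.astype(np.uint8),0,2)[0],key=cv2.contourArea); r=cv2.boxPoints(cv2.minAreaRect(c)); print(r.round())
box('w11','ins',r,.018); to(.549,.3355,.06,np.radians(80.5))"
```

```text
[[308. 182.]
 [351. 182.]
 [351. 259.]
 [308. 259.]]
ins [0.5497 0.3373] edges [36. 68. 38. 68.] yaw(0-1) 80.5
t50.9 p [0.5489 0.3361 0.1774] x [-0.986  0.165  0.   ] y [0.165 0.986 0.   ] z [-0.  0. -1.] gap 0.652 gf 0.0 F [-0.  -0.2  0.1]
shift cm [-0.02 -0.06 11.74]
roll 0.0 alt -3.141 j6 -1.029
```

```bash
python3 -m pendant '[[[-0.1,0.1,4.5],0],[[0,0,4.5],0],[[0,0,4.5],0],[[0,0,2.6],0],[[0,0,0],0]]' >/dev/null; python3 -m pendant '[[[0,0,1],0],[[0,0,0],0],[[0,0,0],0]]'; python3 -m pendant '[[[0,0,0],0],[[0,0,0],0],[[0,0,0],0],[[0,0,0],0],[[0,0,0],0]]' -0.6 30 >/dev/null; python3 avg.py;python3 -m pendant '[[[0,0,0],0],[[0,0,-2],0],[[0,0,-4],0],[[0,0,-4.5],0],[[0,0,-4.5],0]]' >/dev/null;python3 -m pendant '[[[0,0,0],0],[[0,0,0],0],[[0,0,0],0]]' >/dev/null; python3 avg.py; python3 -c "
from h import *
to(.4336,.0255,.15,np.radians(97.2))"
```

```text
t: 51.7
ee_pos: [0.5513, 0.3374, 0.0077]
tool_rot: [0.257, 3.128, 0.002]
wrist_force: [0.3, 0.5, 0.0]
finger_gap: 0.648
grip_force: 0.0
t 52.2 F [ 0.3 -0.1  4.3] T [ 0.089  0.11  -0.02 ] gf 29.8 gap 0.437
t 53.0 F [ 0.  -0.4 -2.1] T [0.023 0.034 0.002] gf 29.8 gap 0.433
t53.0 p [0.5485 0.3362 0.1539] x [-0.987  0.163  0.004] y [ 0.163  0.987 -0.003] z [-0.004 -0.002 -1.   ] gap 0.433 gf 29.8 F [ 0.  -0.4 -2.1]
shift cm [  6.27 -32.52   0.5 ]
roll -0.289 alt 2.852 j6 -1.03
```

```bash
python3 -m pendant '[[[0.9,-4.6,0],0],[[0.9,-4.65,0],0],[[0.9,-4.65,0],0],[[0.9,-4.65,0],0],[[0.9,-4.65,0],0]]' >/dev/null; python3 -m pendant '[[[0.9,-4.65,0],0],[[0.9,-4.65,0],0],[[0,0,0],-0.145],[[0,0,0],-0.145],[[0,0,0],0]]' >/dev/null;python3 -m pendant '[[[0,0,0],0],[[0,0,0],0]]' >/dev/null; python3 -c "
from h import *
to(.4336,.0255,.010,np.radians(97.2))
snap('wrist','w12');im=cv2.imread('pics/w12.png')
M=np.array([.4822,.0316]);t=np.radians(97.2);U=np.array([np.cos(t),np.sin(t)]);W=np.array([-U[1],U[0]])
for n,c in (('clamp',(0,-.035)),('ins',(0,.049))): print(n,w2px('w12',[(*(M+c[0]*U+c[1]*W),.013)]).round())
"
```

```text
t54.2 p [0.4346 0.027  0.1554] x [-0.992 -0.125  0.002] y [-0.125  0.992  0.001] z [-0.002  0.    -1.   ] gap 0.432 gf 29.8 F [ 0.   0.1 -1.7]
shift cm [ 0.09 -0.15 14.54]
roll -0.001 alt 3.141 j6 -1.891
clamp [[327. 318.]]
ins [[326. 225.]]
```

```bash
python3 -m pendant '[[[0.1,-0.1,4],0],[[0,0,4],0],[[0,0,4],0],[[0,0,2],0],[[0,0,0],0]]' >/dev/null; python3 avg.py; python3 -m pendant '[[[0,0,0.5],0],[[0,0,0],0],[[0,0,0],0]]' ;  python3 -m pendant '[[[0,0,0.2],0],[[0,0,0],0],[[0,0,0],0]]'
```

```text
t 54.75 F [-0.1  0.2 -1.2] T [ 0.021  0.027 -0.03 ] gf 29.8 gap 0.432
t: 55.05
ee_pos: [0.4351, 0.0254, 0.0121]
tool_rot: [-0.198, 3.133, -0.001]
wrist_force: [-0.4, -0.8, -1.9]
finger_gap: 0.431
grip_force: 29.8
t: 55.35
ee_pos: [0.435, 0.0253, 0.0099]
tool_rot: [-0.198, 3.133, -0.001]
wrist_force: [-0.0, 1.2, 4.4]
finger_gap: 0.434
grip_force: 29.8
```

Contact felt; release, raise and retreat for a numeric check of both parts.

```bash
python3 -m pendant '[[[0,0,0],0],[[0,0,0],0],[[0,0,0],0]]' 0.1 >/dev/null; python3 -m pendant '[[[0,0,-1],0],[[0,0,-3],0],[[0,0,-4.5],0],[[0,0,-4.5],0],[[0,0,-4.5],0]]' >/dev/null;python3 -m pendant '[[[-4.5,0,-2],0],[[-4.5,0,-2],0],[[-3,0,0],0],[[0,0,0],0],[[0,0,0],0]]'; python3 -c "
from h import *
snap('wrist','w13');snap('scene','s6')
M=np.array([.4822,.0316]);t=np.radians(97.2);U=np.array([np.cos(t),np.sin(t)]);W=np.array([-U[1],U[0]])
im=cv2.imread('pics/w13.png')
# rectified tray patch, 1 mm/px: col = tray x, row = -tray y, at floor height
src=np.float32([M+a*U+b*W for a,b in((-.1,.11),(.11,.11),(.11,-.11),(-.1,-.11))])
uv=np.float32(w2px('w13',np.c_[src,np.full(4,.012)])); print(uv.round())
p=cv2.warpPerspective(im,cv2.getPerspectiveTransform(uv,np.float32([(0,0),(210,0),(210,220),(0,220)])),(210,220)); cv2.imwrite('pics/tray.png',p)
i=p.astype(int); m=((i[:,:,2]-i[:,:,0])>25)&((i[:,:,2]-i[:,:,1])>12)
c=max(cv2.findContours(m.astype(np.uint8),0,2)[0],key=cv2.contourArea);r=cv2.minAreaRect(c);print('insert tray mm',r[0][0]-100,110-r[0][1],r[1],r[2])
g=cv2.cvtColor(p,cv2.COLOR_BGR2GRAY)
print('rows (tray y 100..-100 step 5) at x=-30,0+25:');
for x in(-30,30): print(x,[int(g[110-y-1:110-y+2,100+x-2:100+x+3].mean()) for y in range(100,-101,-5)])
print('cols at y=-35:',[int(g[143:148,100+x-1:100+x+2].mean()) for x in range(-95,100,5)])
"
```

```text
t: 56.65
ee_pos: [0.5523, 0.0408, 0.224]
tool_rot: [0.199, -3.133, -0.0]
wrist_force: [-1.6, -0.5, -0.2]
finger_gap: 0.552
grip_force: 0.0
[[214.   8.]
 [452.   8.]
 [435. 248.]
 [230. 248.]]
insert tray mm -1.5685577392578125 49.12068176269531 (38.227256774902344, 68.62339782714844) 1.3639276027679443
rows (tray y 100..-100 step 5) at x=-30,0+25:
-30 [33, 69, 118, 195, 164, 160, 175, 165, 161, 150, 166, 166, 155, 150, 144, 160, 151, 156, 192, 191, 191, 187, 181, 175, 177, 172, 174, 164, 167, 170, 166, 159, 155, 151, 186, 186, 186, 186, 134, 101, 84]
30 [35, 73, 112, 197, 196, 196, 196, 196, 195, 195, 195, 194, 194, 194, 194, 194, 193, 193, 194, 194, 194, 179, 179, 167, 176, 185, 183, 174, 170, 173, 181, 178, 184, 176, 190, 190, 190, 189, 128, 99, 73]
cols at y=-35: [155, 35, 34, 34, 73, 188, 189, 188, 188, 156, 155, 162, 158, 164, 175, 176, 184, 189, 189, 189, 191, 139, 165, 166, 185, 174, 172, 173, 190, 180, 179, 169, 168, 176, 172, 131, 109, 94, 83]
```

```bash
python3 -m pendant '[[[0,0,-3],0],[[0,0,0],0],[[0,0,0],0],[[0,0,0],0]]' | head -2; python3 -c "
from workcell import finish_job
print(finish_job())"
```

```text
t: 57.15
ee_pos: [0.5519, 0.0406, 0.2533]
the job is handed in; nothing more can be done
None
```

I handed in the job at 57 s: all four spent boxes are in the tote, the empty tray is back on its mat, and the insert and clamp lie side by side on it. I confirmed the boxes in the tote by picture, but checked the final layout on the tray only by measuring the images.

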